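Nest the parts tubs in the instrument case and shut its lid

TASK

Pack up the tapered parts tubs: set the medium tub into the large one that stands in the open aluminium case, then the small tub into the medium one, each fully home, level and set down gently rather than dropped or forced. Then press the knuckle of the locked lid stay through so that it folds, and lower the lid gently until it is fully shut over the nest. Leave the meter and the solder reel on the bench and the heat sink in the case where they are.

Things in the scene. Friction and masses are not known exactly. Their poses are not given: they have to be found in the camera images.
- case: fixed open-topped aluminium case, outside 210 mm (its x) by 310 mm (its y) by 145 mm high, walls 5, floor 6; origin at the centre of its underside; x points away from the robot (within 0.15 rad), z up. Its lid is hinged on the far (+x) rim and stands open, leaning just past upright, up to 355 mm above the table
- lid_hinge (a point): middle of the lid's hinge line (along the case's y) on the case's far rim: 105 mm along the case's x from its middle, 145 mm above the table
- lid_edge (a point): middle of the lid's free edge, on its outer face. The lid is a flat plate, 210 mm from hinge to edge, 310 mm wide, 8 mm thick, 0.35 kg; shut, it lies level on the rim, outer face 153 mm above the table. To lower it, push its outer face near the free edge from behind, then from above, with 2 to 5 N
- lid (a joint): closing angle of the lid, rad: 0 = open (95 degrees up from level), 1.66 = fully shut. While the stay is locked it will not close. Its hinge is stiff: with the stay folded it keeps the angle at which it is left
- stay_knuckle (a point): middle of the stay's knuckle, a steel roller of 20 mm diameter, 30 mm long along the case's y, at the left (+y) inner end of the case. Press it with 2 to 5 N down and towards the hinge (+x): it swings on an 85 mm radius about a pin that lies at x = -55 mm, z = 135 mm in the case's frame. Locked, it is about 68 mm beyond (+x) and 51 mm above that pin
- stay_fold (a joint): fold of the stay at its knuckle, rad: 0 = locked (85 and 117 mm links, case to knuckle to lid, 6 mm over centre), 0.12 = links in line, above 0.3 = broken, free to fold, 2.9 with the lid shut. Folding it further starts to draw the lid down; friction holds it where it is left
- tub_large_center (a point): centre, 35 mm up, of the large grey open tapered rectangular tub: outside 86x64 mm at the bottom, 100x78 at the rim, 70 high, walls 6, inner floor 30 above the underside; 400 g. x along its long side, y along its short side, z up. Loose on the case's floor in its right (-y) half, long side roughly along the case's x; it stays there
- tub_medium_center (a point): centre, 35 mm up, of the medium grey open tapered rectangular tub: outside 74x52 mm at the bottom, 88x66 at the rim, 70 high, walls 6, inner floor 30 above the underside; 280 g. x along its long side, y along its short side, z up. Starts on the table beside the case. Home in the large tub, its centre is 30 mm above that tub's, its rim 30 mm proud, with 3 mm play all round
- tub_small_center (a point): centre, 35 mm up, of the small grey open tapered rectangular tub: outside 62x40 mm at the bottom, 76x54 at the rim, 70 high, walls 6, inner floor 30 above the underside; 220 g. x along its long side, y along its short side, z up. Starts on the table beside the case. Home in the medium tub, its centre is 30 mm above that tub's, with 3 mm play; the whole nest is then 130 mm high, 9 mm below the shut lid
- meter_center (a point): centre of the loose orange hand-held meter, 120 mm (x) by 70 mm by 36 mm high, lying on the table: leave it alone
- reel_center (a point): centre of the loose solder reel standing on end, 60 mm in diameter, 58 mm high: leave it alone
- heatsink_center (a point): centre of the loose finned aluminium heat sink, 50 mm (x) by 60 mm by 40 mm high, lying on the case's floor in its left (+y) half: leave it alone
Things that resemble listed ones, but are neither listed nor needed, are in the scene too. Leave any pink look-alike of the part that bears tub_medium_center alone. Leave any blue look-alike of the part that bears tub_small_center alone.

How it is judged:
On the way, in this order (a step that is already met when the one before it is completed fails the run):
1. the medium tub is fully home in the large tub (z of tub_medium_center in the frame of tub_large_center between 0.024 and 0.034 m and horizontal distance between tub_medium_center and tub_large_center below 0.009 m and angle between the z axis of tub_medium_center and the z axis of tub_large_center, either way round below 0.06 rad), for 0.2 s.
2. the small tub is fully home in the medium tub (all of step 1 and z of tub_small_center in the frame of tub_medium_center between 0.024 and 0.034 m and horizontal distance between tub_small_center and tub_medium_center below 0.009 m and angle between the z axis of tub_small_center and the z axis of tub_medium_center, either way round below 0.06 rad), for 0.2 s.
3. the lid stay's knuckle is broken (folded by more than 0.3 rad) (value of joint stay_fold above 0.3 rad), for 0.1 s.
4. the lid is shut (value of joint lid above 1.61 rad), for 0.2 s.
At the end, for the whole second after the job is handed in: Small tub home in the medium, medium home in the large (centres 24 to 34 mm apart in height, within 9 mm sideways, parallel within 0.06 rad), large tub upright on the case's floor, lid shut (joint above 1.61 of 1.66 rad), tubs at rest (all of step 2 and value of joint lid above 1.61 rad and angle between tub_large_center's own z axis and vertical below 0.05 rad and height (world z) of tub_large_center below 0.048 m and horizontal distance between tub_large_center and case below 0.11 m and linear speed of each of tub_large, tub_medium, tub_small below 0.02 m/s); the robot touches nothing.
It fails at once if the medium tub is dropped or rammed into the large one: over 0.35 m/s in its last 15 mm, or over 50 N (contact force between tub_medium and tub_large above 50 N or (linear speed of tub_medium above 0.35 m/s and z of tub_medium_center in the frame of tub_large_center below 0.045 m and horizontal distance between tub_medium_center and tub_large_center below 0.03 m)).
It fails at once if the small tub is dropped or rammed into the medium one: over 0.35 m/s in its last 15 mm, or over 50 N (contact force between tub_small and tub_medium above 50 N or (linear speed of tub_small above 0.35 m/s and z of tub_small_center in the frame of tub_medium_center below 0.045 m and horizontal distance between tub_small_center and tub_medium_center below 0.03 m)).
It fails at once if the lid is slammed: it moves faster than 2 rad/s (0.4 m/s at its edge) in its last 0.3 rad (value of joint lid above 1.35 rad and velocity of joint lid above 2 rad/s).
It fails at once if the meter, the solder reel or the heat sink is pushed more than 20 mm from its place (distance of any of meter_center, reel_center, heatsink_center from where it was at the start of the episode above 0.02 m).
It also fails if it takes over 72 s, if anything falls off the work surface, if the arm or the gripper's body presses on something with over 40 N, if the wrist force passes 120 N, or if a joint passes its speed limit or range.

ROBOT

A 7-joint arm with a two-finger parallel gripper is mounted at the origin on the work surface. World frame = base frame: x ahead of the robot, y to its left, z up, the work surface at z = 0. Lengths are in m, angles in rad, forces in N, time in s.
With the tool pointing down it reaches from about 0.4 to 0.925 m from the base axis. Payload 5.6 kg.
Tool frame: the origin (TCP) lies at the very end of the fingers, on their centre line; the grasp point (between the pads) lies bot.grip_point_offset behind it (bot.grip_point_offset is the distance from the TCP to the grasp point, in m); x points along the fingers, y is the direction in which the jaws open and shut, and the axes are right-handed (so a half turn about x gives the same grasp; the last joint's range is limited). The gripper opens to 85 mm and grips with 20 to 120 N. Pads are 22 mm wide; open, the fingers measure 114 mm over their backs; the gripper's body (76 mm by 85 mm) begins 54 mm behind the grasp point. The pads swing forward as they close: fully open they stand 13 mm farther back than shut.
Start: joints at [-1.208, 0.468, -0.012, 1.603, 0.006, 1.071, -0.056], TCP at [0.257, 0.597, 0.231] pointing down, gripper open.
Joint ranges: [-2.53, 2.53], [-0.31, 2.02], [-1.57, 1.55], [0.28, 2.44], [-1.29, 4.43], [0.15, 1.84], [-2.92, 2.92]. Speed limits (rad/s): [2.57, 2.57, 3.14, 3.14, 3.14, 3.14, 3.14].

INTERFACE

Orientations are given as a rotation vector (axis times angle).
In Python, from plant import bot gives the robot as it stands. The module is installed in compiled form; this text tells all that it offers.
- The arm moves only by the tool step_arm, never from a script. Its argument "plan" is text: rows parted by semicolons, each of 5 numbers parted by spaces: the shift along the world's x, y, z in cm, then the turn about the world's z in degrees, then the gripper command: -1 is shut, 1 is fully open, values between are in proportion. In form: tx ty tz twist jaw; .... A call has 1 to 10 rows; each row is the pose to reach, as a shift and turn from the pose commanded when the call began; what a row does not reach only later rows make up. A row lasts 1/12 s, in which the tool goes at most 41.7 mm and 7.16 degrees, less where a joint would pass 70% of its speed; a pose out of reach is approached as far as the arm can. A call with a gripper value outside its range is refused whole. The fingers move at their own pace and stop on an object; the grip force is fixed at half the most. Time passes only in rows, so rows that repeat a pose let the fingers close. It gives the time, the measured TCP pose, the force and the opening at its end, in the units of the state.
- bot.read_state(): the state, without advancing time (a new reading comes with each control period).
- bot.get_image(name): name is "scene" or "top"; returns (picture, depth): 480x640x3 uint8, red, green, blue; 480x640 float32, m along the optical axis (not along the pixel's ray), 0 where there is no reading.
- bot.calibration(name): a dict with "intrinsics" (3x3 intrinsics, pixels), "k1" (the pictures are not rectified: a ray, as slopes to the right and down, at radius r is drawn at 1 + k1 r^2 times it, then the intrinsics apply), "T" (4x4, takes a point from camera to world coordinates). Camera axes: x right, y down, z forward; pixel columns grow to the right and rows downward; lengths in m; the calibration is good to about 2 mm. A picture is of the moment at which its call begins. calibration takes no time and is no camera call.
- bot.finish_job(): hands the job in, once; it reports no verdict.
Trained networks look in the newest picture that a camera, given by its name, has taken for a name from the list of things; names that differ only in an ending like _2 or _b are one class to them, and where a whole thing is asked for, a point or a joint stands for the part that bears it (a point fixed in the world has none). Each returns a list of dicts, best first, with "score" (0 to 1); they miss things now and then, are a little off and sometimes report something else, mostly with a low value. They report only what shows in the picture. A call takes as long as a camera call. They do not tell look-alikes from the thing itself.
- bot.find_in(camera, name): "bbox" ([left, top, right, bottom] in pixels, round what is visible of it).
- bot.regions_of(camera, name): "mask" (480x640 bool, what is visible of it) and "bbox" ([left, top, right, bottom] in pixels, round what is visible of it).
- bot.pinpoint(camera, name): "centre" ([row, column] in pixels: a listed point, or the origin of a listed thing).
The state is a dict: "time": time; "q": joint angles; "qvel": joint speeds; "joint_torque": joint torques, N m; "tool_pos": TCP position; "eef_rot": TCP orientation; "contact_force": force on the tool from outside, world axes, zero at the start; "wrist_torque": the same for the moment, N m; "width": finger opening in m.
Only numpy, scipy, OpenCV 4.12 (cv2) and the standard library are available. Lean on these libraries where they do the work, as an engineer would, in place of code of your own. Each camera call takes 0.05 s, during which the arm holds its last target.

## Working session

There is one attempt and no reset: what is moved stays moved. The work goes in short steps, Python scripts to look and compute and a tool call to move; the robot and the scene stay as the last step left them, time stands still between calls to the robot, and variables do not carry over. Pictures are saved under pics/ and viewed, and the job is handed in when it is done.

Besides the shell and the picture viewer there is one more tool, called after ">>>" in YAML: its name, and indented under it one key for each argument. step_arm: Moves the arm, as the interface text tells. Its arguments: {"type":"object","properties":{"plan":{"type":"string"}},"required":["plan"]}

```bash
mkdir -p pics
cat > h.py <<'E'
import numpy as np, cv2
from plant import bot
def save(name,fn):
    p,d=bot.get_image(name); cv2.imwrite('pics/'+fn,p[:,:,::-1]); return p,d
def world(cam,u,v,d):
    c=bot.calibration(cam);K=np.array(c['intrinsics']);k1=c['k1'];T=np.array(c['T'])
    u=np.asarray(u,float);v=np.asarray(v,float)
    xd=(u-K[0,2])/K[0,0];yd=(v-K[1,2])/K[1,1]
    x,y=xd.copy(),yd.copy()
    for _ in range(20):
        s=1+k1*(x*x+y*y);x=xd/s;y=yd/s
    P=np.stack([x*d,y*d,d,np.ones_like(d*x)],-1)
    return (P@T.T)[...,:3]
def ray(cam,u,v,z):
    a=world(cam,u,v,1.0);o=np.array(bot.calibration(cam)['T'])[:3,3]
    return o+(a-o)*(z-o[2])/(a[2]-o[2])
def pix(cam,P):
    c=bot.calibration(cam);K=np.array(c['intrinsics']);T=np.linalg.inv(np.array(c['T']))
    p=T[:3,:3]@np.array(P)+T[:3,3];x,y=p[0]/p[2],p[1]/p[2];s=1+c['k1']*(x*x+y*y)
    return K[0,0]*x*s+K[0,2],K[1,1]*y*s+K[1,2]
E
python3 - <<'E'
from h import *
for c in ['scene','top']:
    p,d=save(c,c+'0.png'); np.save(c+'0.npy',d); print(c,np.round(bot.calibration(c)['T'],3).tolist())
    for n in ['case','tub_large_center','tub_medium_center','tub_small_center','meter_center','reel_center','heatsink_center','stay_knuckle','lid_edge','lid_hinge']:
        print(n,[(np.round(r['centre']).tolist(),round(float(r['score']),2)) for r in bot.pinpoint(c,n)][:4])
s=bot.read_state();print(s['time'],s['tool_pos'],s['eef_rot'],s['width'],bot.grip_point_offset,s['contact_force'])
E
```

```text
scene [[0.702, 0.588, -0.401, 1.011], [0.712, -0.578, 0.399, -0.625], [0.002, -0.566, -0.825, 1.32], [0.0, 0.0, 0.0, 1.0]]
case [([273.0, 352.0], 0.75)]
tub_large_center [([272.0, 328.0], 0.75)]
tub_medium_center [([350.0, 284.0], 0.7), ([394.0, 230.0], 0.66), ([267.0, 389.0], 0.23)]
tub_small_center [([154.0, 362.0], 0.72), ([180.0, 390.0], 0.58)]
meter_center [([214.0, 433.0], 0.57)]
reel_center [([306.0, 237.0], 0.94), ([178.0, 387.0], 0.65)]
heatsink_center [([253.0, 364.0], 0.6)]
stay_knuckle [([206.0, 391.0], 0.77)]
lid_edge [([226.0, 410.0], 0.71)]
lid_hinge [([270.0, 386.0], 0.67)]
top [[-0.028, -0.994, 0.101, 0.341], [-1.0, 0.027, -0.008, -0.055], [0.005, -0.102, -0.995, 1.624], [0.0, 0.0, 0.0, 1.0]]
case [([233.0, 298.0], 0.66)]
tub_large_center [([239.0, 321.0], 0.95), ([234.0, 297.0], 0.32)]
tub_medium_center [([210.0, 457.0], 0.75)]
tub_small_center [([285.0, 188.0], 0.96), ([326.0, 183.0], 0.64)]
meter_center [([222.0, 183.0], 0.94)]
reel_center [([279.0, 399.0], 0.78)]
heatsink_center [([237.0, 269.0], 0.66), ([235.0, 297.0], 0.15)]
stay_knuckle [([228.0, 244.0], 0.48)]
lid_edge [([160.0, 278.0], 0.98)]
lid_hinge [([186.0, 288.0], 0.77)]
1.1 [0.25664405 0.59719632 0.23129587] [ 0.31838997  1.54720213 -0.31838542] 0.08558905935573989 0.0187 [-0.47124682 -0.06746476  0.73368013]
```

View pics/scene0.png

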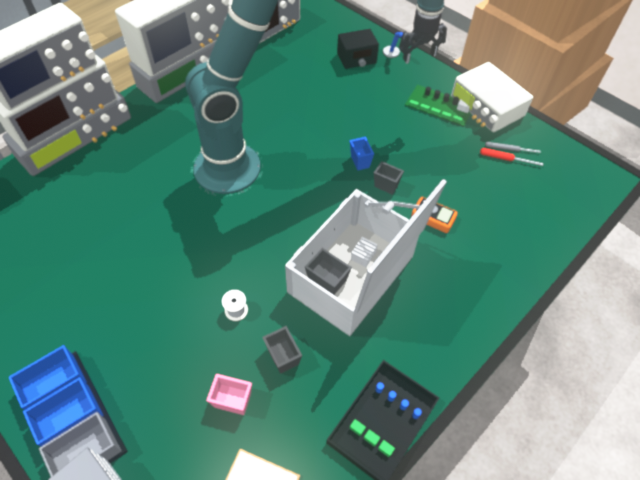

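View pics/top0.png

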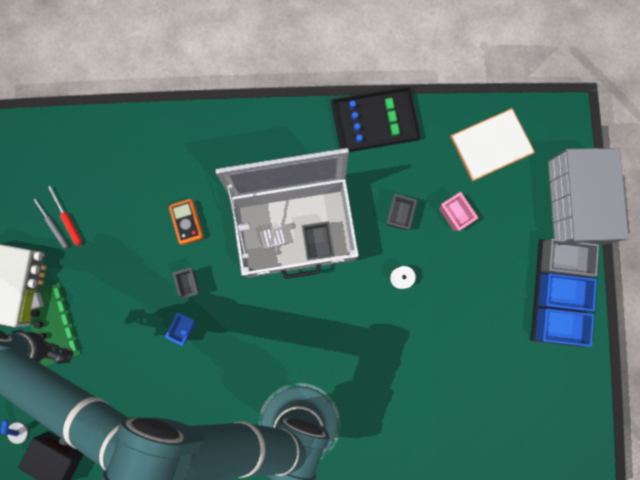

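Run:
```python
from h import *
from plant import bot
out={}
for c in ['scene','top']:
    p,d=bot.get_image(c); V,U=np.mgrid[:480,:640]; W=world(c,U,V,d)
    np.savez(c+'1.npz',p=p,d=d,W=W)
    for n,zr in [('tub_large_center',.076),('tub_medium_center',.07),('tub_small_center',.07),('case',.145),('meter_center',.036),('reel_center',.058),('heatsink_center',.046)]:
        for r in bot.regions_of(c,n)[:3]:
            m=r['mask']&(d>0); P=W[m]; rim=P[abs(P[:,2]-zr)<.008]
            if len(rim)<15: print(c,n,'few',len(rim),len(P),r['bbox']);continue
            (cx,cy),(a,b),ang=cv2.minAreaRect((rim[:,:2]*1000).astype(np.float32))
            col=p[m].mean(0)
            print(c,n,round(r['score'],2),np.round(r['bbox']).tolist(),'ctr',round(cx,1),round(cy,1),'size',round(a,1),round(b,1),'ang',round(ang,1),'ztop',np.round(np.percentile(P[:,2],[2,50,98]),3),col.round())
    cr={'scene':(170,120,460,400),'top':(160,130,500,350)}[c]
    q=p[cr[1]:cr[3],cr[0]:cr[2],::-1]; s=min(800/q.shape[1],600/q.shape[0]); cv2.imwrite(f'pics/{c}1z.png',cv2.resize(q,None,fx=s,fy=s,interpolation=cv2.INTER_CUBIC)); print(s)
```

```text
scene tub_large_center 0.76 [304.0, 252.0, 352.0, 292.0] ctr 514.9 -70.6 size 102.1 82.5 ang 6.5 ztop [0.021 0.049 0.079] [ 96. 101. 102.]
scene tub_medium_center 0.65 [264.0, 328.0, 300.0, 375.0] ctr 590.8 -308.7 size 65.8 89.5 ang 73.9 ztop [-0.     0.039  0.075] [89. 97. 96.]
scene tub_medium_center 0.63 [208.0, 375.0, 252.0, 416.0] ctr 586.8 -473.8 size 90.7 67.7 ang 30.6 ztop [0.005 0.04  0.074] [231. 166. 196.]
scene tub_medium_center 0.35 [284.0, 185.0, 445.0, 332.0] ctr 547.8 -8.9 size 210.6 315.2 ang 7.5 ztop [0.002 0.088 0.355] [174. 178. 179.]
scene tub_small_center 0.66 [349.0, 140.0, 375.0, 170.0] ctr 281.2 318.5 size 55.0 86.8 ang 63.5 ztop [0.004 0.049 0.074] [ 42.  85. 160.]
scene tub_small_center 0.6 [375.0, 163.0, 400.0, 193.0] ctr 406.5 301.4 size 77.5 59.8 ang 13.2 ztop [-0.004  0.046  0.073] [72. 84. 82.]
scene tub_small_center 0.51 [303.0, 252.0, 354.0, 294.0] ctr 514.5 -70.6 size 101.1 81.1 ang 7.2 ztop [0.018 0.048 0.079] [ 97. 101. 102.]
scene case 0.92 [286.0, 181.0, 446.0, 337.0] ctr 548.8 -6.5 size 224.2 314.7 ang 7.5 ztop [0.002 0.088 0.355] [174. 178. 18
[... 1294 characters left out ...]
 ctr 588.7 311.0 size 121.2 70.8 ang 14.1 ztop [-0.     0.036  0.046] [148. 114.  87.]
top meter_center 0.27 [220.0, 149.0, 357.0, 281.0] ctr 545.8 -5.0 size 208.7 301.8 ang 7.6 ztop [-0.001  0.072  0.355] [152. 153. 154.]
top meter_center few 0 151 [229.8, 184.2, 249.5, 259.5]
top reel_center 0.93 [388.0, 269.0, 416.0, 290.0] ctr 407.1 -306.3 size 54.4 53.8 ang 87.8 ztop [0.001 0.058 0.066] [237. 236. 237.]
top reel_center 0.22 [219.0, 146.0, 362.0, 276.0] ctr 535.1 -6.8 size 230.7 301.6 ang 7.9 ztop [-0.001  0.072  0.355] [152. 152. 154.]
top heatsink_center 0.88 [259.0, 230.0, 288.0, 252.0] ctr 531.7 59.3 size 47.3 59.0 ang 12.7 ztop [0.006 0.023 0.051] [187. 187. 191.]
2.3529411764705883
```

Run:
```python
import numpy as np
for c in ['top','scene']:
    z=np.load(c+'1.npz'); W=z['W'];d=z['d']
    m=(d>0)&(W[...,2]>.155)&(W[...,2]<.40)&(W[...,0]>.45)&(W[...,0]<.95)&(abs(W[...,1])<.35)
    P=W[m];print(c,m.sum())
    for lo in np.arange(.155,.4,.02):
        q=P[(P[:,2]>=lo)&(P[:,2]<lo+.02)]
        if len(q)>5: print(round(lo,3),len(q),q.min(0).round(3),np.median(q,0).round(3),q.max(0).round(3))
```

```text
top 3901
0.155 249 [ 0.492 -0.145  0.155] [0.653 0.018 0.164] [0.676 0.159 0.175]
0.175 337 [ 0.516 -0.144  0.175] [0.65  0.046 0.186] [0.676 0.163 0.195]
0.195 353 [ 0.535 -0.143  0.195] [0.652 0.044 0.204] [0.68  0.165 0.215]
0.215 331 [ 0.574 -0.144  0.215] [0.657 0.02  0.225] [0.681 0.165 0.235]
0.235 331 [ 0.607 -0.143  0.235] [0.659 0.024 0.246] [0.682 0.164 0.255]
0.255 328 [ 0.633 -0.142  0.255] [0.662 0.009 0.265] [0.684 0.165 0.275]
0.275 335 [ 0.642 -0.143  0.275] [0.663 0.014 0.285] [0.686 0.166 0.295]
0.295 355 [ 0.644 -0.143  0.295] [0.666 0.015 0.305] [0.689 0.166 0.315]
0.315 425 [ 0.645 -0.142  0.315] [0.668 0.009 0.326] [0.69  0.165 0.335]
0.335 570 [ 0.647 -0.143  0.335] [0.673 0.008 0.351] [0.698 0.166 0.355]
0.355 287 [ 0.65  -0.142  0.355] [0.672 0.021 0.357] [0.699 0.165 0.363]
scene 2338
0.155 165 [ 0.493 -0.148  0.155] [0.658 0.024 0.165] [0.682 0.159 0.175]
0.175 229 [ 0.514 -0.148  0.175] [0.653 0.077 0.187] [0.684 0.16  0.195]
0.195 221 [ 0.536 -0.147  0.195] [0.654 0.083 0.205] [0.685 0.163 0.215]
0.215 195 [ 0.576 -0.147  0.215] [0.663 0.032 0.225] [0.688 0.164 0.235]
0.235 163 [ 0.611 -0.147  0.235] [ 0.672 -0.019  0.245] [0.689 0.16  0.255]
0.255 165 [ 0.649 -0.146  0.255] [ 0.673 -0.017  0.265] [0.691 0.162 0.275]
0.275 179 [ 0.651 -0.146  0.275] [ 0.674 -0.01   0.286] [0.694 0.166 0.295]
0.295 175 [ 0.653 -0.145  0.295] [ 0.676 -0.017  0.306] [0.695 0.16  0.315]
0.315 185 [ 0.655 -0.145  0.315] [ 0.678 -0.014  0.325] [0.697 0.163 0.335]
0.335 485 [ 0.65  -0.145  0.335] [ 0.677 -0.009  0.353] [0.697 0.166 0.355]
0.355 176 [ 0.65  -0.144  0.355] [ 0.675 -0.006  0.356] [0.697 0.161 0.36 ]
```

Run:
```python
from h import *
from scipy.spatial.transform import Rotation as R
s=bot.read_state();M=R.from_rotvec(s['eef_rot']).as_matrix();print(M.round(3))
yaw=np.degrees(np.arctan2(M[1,1],M[0,1]));print('jaw dir',yaw,s['tool_pos'])
```

```text
[[ 0.     0.395  0.919]
 [ 0.     0.919 -0.395]
 [-1.     0.     0.   ]]
jaw dir 66.74477445633377 [0.2566436  0.59720622 0.23129974]
```

View pics/top1z.png

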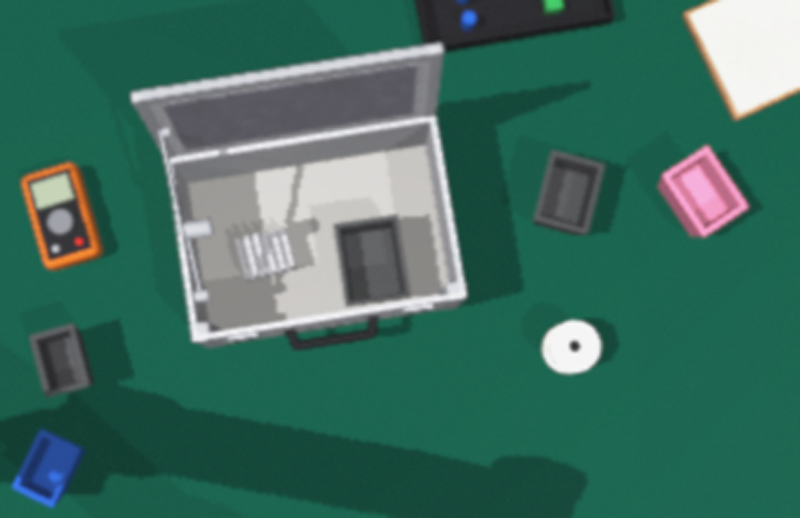

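View pics/scene1z.png

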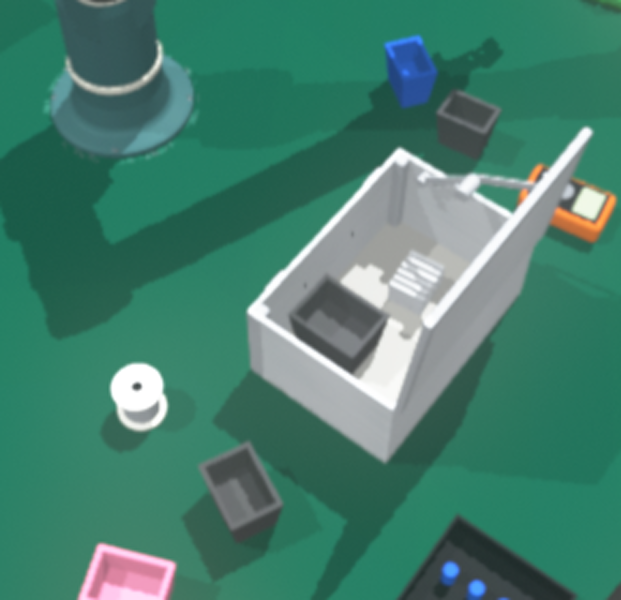

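>>> step_arm:
  plan: "33.5 -90.5 5 6 1;33.5 -90.5 5 6 1;33.5 -90.5 5 6 1;33.5 -90.5 5 6 1;33.5 -90.5 5 6 1;33.5 -90.5 5 6 1;33.5 -90.5 5 6 1;33.5 -90.5 5 6 1;33.5 -90.5 5 6 1;33.5 -90.5 5 6 1"

```text
time: 2.73
tool_pos: [0.4015, 0.205, 0.2534]
eef_rot: [0.237, 1.557, -0.236]
contact_force: [0.3, 0.4, -0.7]
width: 0.0856
```

>>> step_arm:
  plan: "19.1 -51.4 -3 0 1;19.1 -51.4 -3 0 1;19.1 -51.4 -3 0 1;19.1 -51.4 -3 0 1;19.1 -51.4 -3 0 1;19.1 -51.4 -3 0 1;19.1 -51.4 -3 0 1;19.1 -51.4 -3 0 1;19.1 -51.4 -3 0 1;19.1 -51.4 -3 0 1"

```text
time: 3.57
tool_pos: [0.5465, -0.1849, 0.2302]
eef_rot: [0.236, 1.557, -0.236]
contact_force: [1.0, 0.7, 0.4]
width: 0.0854
```

>>> step_arm:
  plan: "4.5 -12.3 -5 0 1;4.5 -12.3 -10 0 1;4.5 -12.3 -10 0 1;4.5 -12.3 -10 0 1;4.5 -12.3 -10 0 1;4.5 -12.3 -10 0 1"

```text
time: 4.07
tool_pos: [0.5891, -0.3075, 0.1268]
eef_rot: [0.239, 1.563, -0.239]
contact_force: [0.5, 1.0, 1.4]
width: 0.0852
```

Run:
```python
from h import *
from scipy.spatial.transform import Rotation as R
for c in ['scene','top']:
    p,d=save(c,c+'2.png')
    V,U=np.mgrid[:480,:640]; W=world(c,U,V,d)
    u,v=pix(c,(.59,-.305,.07));u=int(u);v=int(v);q=p[max(0,v-60):v+60,u-80:u+80,::-1];cv2.imwrite(f'pics/{c}2z.png',cv2.resize(q,None,fx=5,fy=5,interpolation=cv2.INTER_CUBIC))
s=bot.read_state();M=R.from_rotvec(s['eef_rot']).as_matrix();print(np.degrees(np.arctan2(M[1,1],M[0,1])),s['tool_pos'],s['time'])
```

```text
72.77723648440819 [ 0.59147876 -0.30538315  0.13064461] 4.1667
```

View pics/scene2z.png

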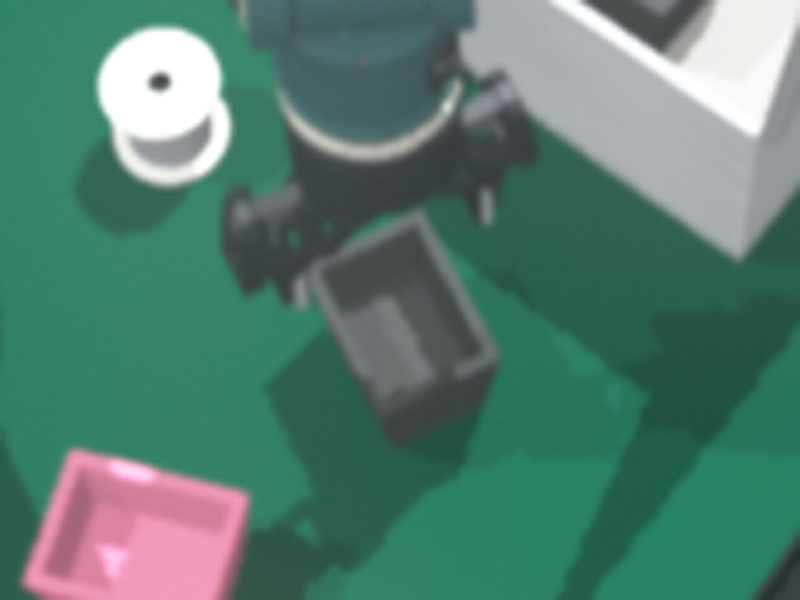

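View pics/top2z.png

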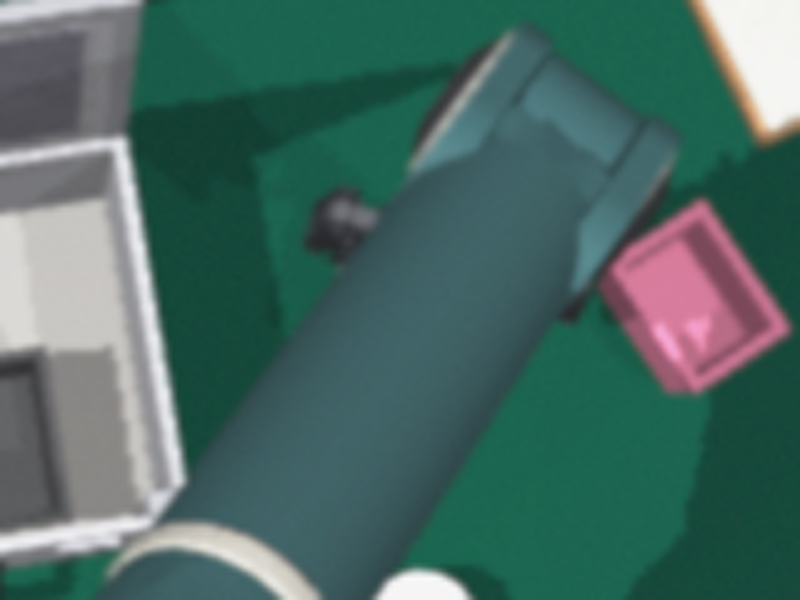

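>>> step_arm:
  plan: "0 -0.2 -3 0 1;0 -0.2 -6 0 1;0 -0.2 -7.8 0 1;0 -0.2 -8.9 0 1;0 -0.2 -8.9 0 1;0 -0.2 -8.9 0 -0.1;0 -0.2 -8.9 0 -0.5;0 -0.2 -8.9 0 -1;0 -0.2 -8.9 0 -1;0 -0.2 -8.9 0 -1"

```text
time: 5.0
tool_pos: [0.5927, -0.308, 0.0441]
eef_rot: [0.236, 1.554, -0.236]
contact_force: [-1.8, 2.4, 4.4]
width: 0.0636
```

>>> step_arm:
  plan: "0 0 0 0 -1;0 0 0 0 -1;0 0 0 0 -1;0 0 0.3 0 -1;0 0 1 0 -1;0 0 2 0 -1;0 0 2 0 -1;0 0 2 0 -1"

```text
time: 5.67
tool_pos: [0.5916, -0.3085, 0.0623]
eef_rot: [0.236, 1.556, -0.237]
contact_force: [-0.2, -0.8, -3.1]
width: 0.0644
```

Run:
```python
from h import *
from scipy.spatial.transform import Rotation as R
c='scene'
p,d=save(c,c+'3.png')
u,v=pix(c,(.59,-.305,.07));u=int(u);v=int(v);q=p[max(0,v-60):v+60,u-80:u+80,::-1];cv2.imwrite(f'pics/{c}3z.png',cv2.resize(q,None,fx=5,fy=5,interpolation=cv2.INTER_CUBIC))
s=bot.read_state();M=R.from_rotvec(s['eef_rot']).as_matrix();print(np.degrees(np.arctan2(M[1,1],M[0,1])),s['tool_pos'],s['time'],s['width'],s['contact_force'])
```

```text
72.73873892504758 [ 0.59115679 -0.30818175  0.06158591] 5.7167 0.06387838830942942 [-0.07139181  0.42151082 -2.51150389]
```

View pics/scene3z.png

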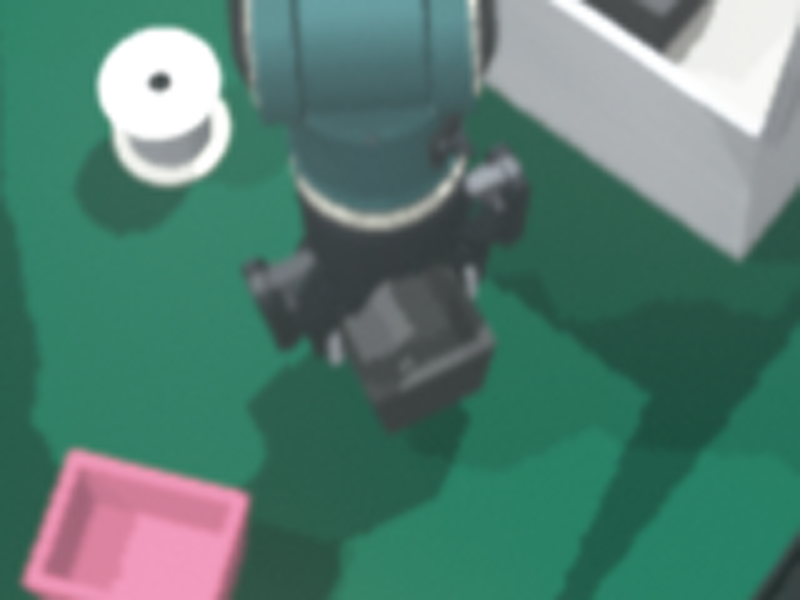

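>>> step_arm:
  plan: "0 0 3 0 -1;0 0 7 0 -1;0 0 11 0 -1;0 0 15 0 -1;0 0 17 0 -1;-1 3 17 5 -1;-2 6.5 17 10 -1;-3 10 17 15 -1;-4 13.5 17 20 -1;-5.5 17 17 24 -1"

```text
time: 6.55
tool_pos: [0.5355, -0.1363, 0.2307]
eef_rot: [-0.096, 1.569, 0.096]
contact_force: [1.7, 0.4, -3.3]
width: 0.0633
```

>>> step_arm:
  plan: "-1 3 0 0 -1;-2 6.8 0 0 -1;-2 6.8 0 0 -1;-2 6.8 0 0 -1;-2 6.8 0 0 -1;-2 6.8 0 0 -1"

```text
time: 7.05
tool_pos: [0.5161, -0.0714, 0.231]
eef_rot: [-0.091, 1.569, 0.09]
contact_force: [-1.0, -0.0, -2.6]
width: 0.0641
```

```bash
cat > rim.py <<'E'
from h import *
from scipy.spatial.transform import Rotation as R
def st():
    s=bot.read_state();M=R.from_rotvec(s['eef_rot']).as_matrix();print('jaw',np.degrees(np.arctan2(M[1,1],M[0,1])).round(2),s['tool_pos'].round(4),s['time'],'w',round(s['width'],4),s['contact_force'].round(1)); return s
def view(c,tag,P,hw=80,hh=60):
    p,d=save(c,f'{c}{tag}.png');V,U=np.mgrid[:480,:640]; W=world(c,U,V,d)
    u,v=map(int,pix(c,P));q=p[max(0,v-hh):v+hh,max(0,u-hw):u+hw,::-1];f=min(800/q.shape[1],600/q.shape[0])
    cv2.imwrite(f'pics/{c}{tag}z.png',cv2.resize(q,None,fx=f,fy=f,interpolation=cv2.INTER_CUBIC))
    return p,d,W
E
python3 - <<'E'
from rim import *
st()
for c in ['scene','top']:
    p,d,W=view(c,'4',(.516,-.07,.15))
    np.savez(c+'4.npz',p=p,d=d,W=W)
E
```

```text
jaw 96.64 [ 0.5161 -0.0714  0.231 ] 7.05 w 0.0641 [-1.  -0.  -2.6]
```

View pics/scene4z.png

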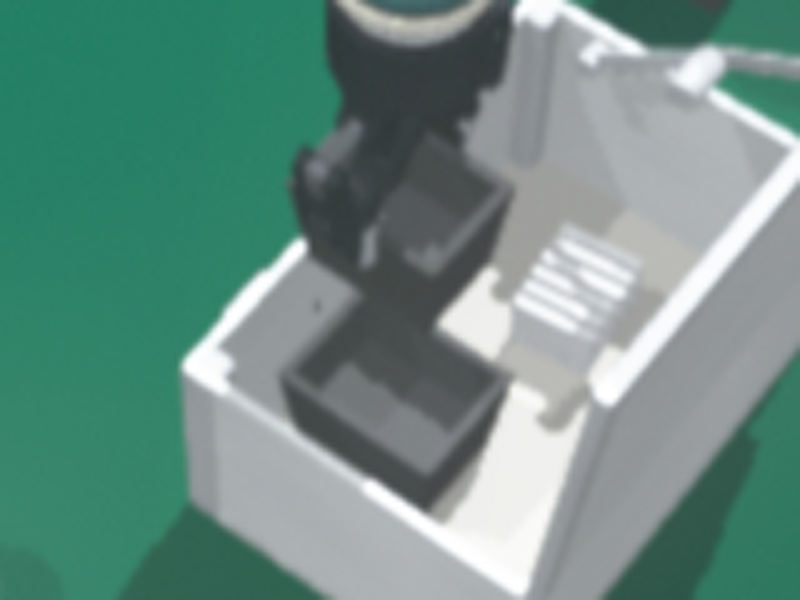

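View pics/top4z.png

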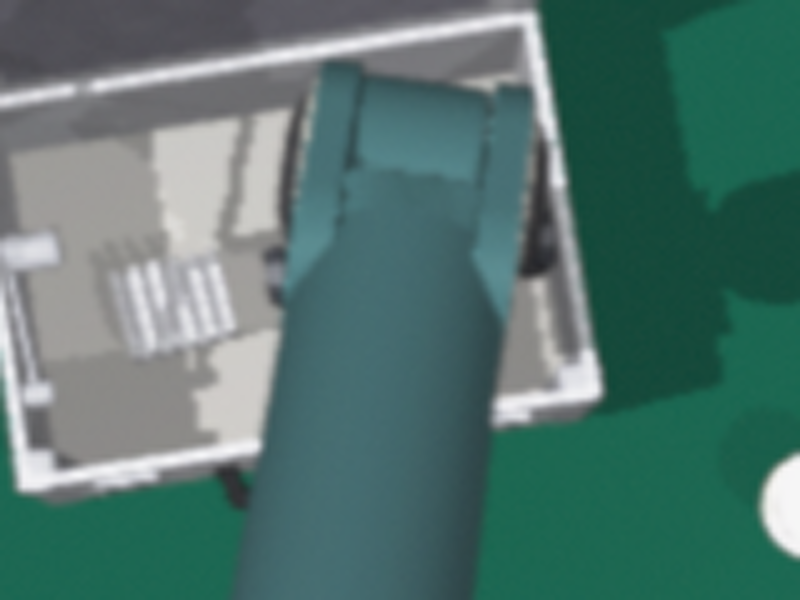

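Run:
```python
import numpy as np,cv2
z=np.load('scene4.npz');W=z['W'];p=z['p'].astype(int)
def fit(x0,x1,y0,y1,z0,z1):
    m=(z['d']>0)&(W[...,0]>x0)&(W[...,0]<x1)&(W[...,1]>y0)&(W[...,1]<y1)&(W[...,2]>z0)&(W[...,2]<z1)&(p.sum(-1)<430)
    return W[m]
P=fit(.45,.62,-.14,0,.17,.30)
c,s=np.cos(np.radians(7)),np.sin(np.radians(7))
def loc(P,o): d=P[:,:2]-o; return np.c_[d@[c,s],d@[-s,c],P[:,2]]
L=loc(P,np.array([.5161,-.0714]))
print(len(L))
for lo in np.arange(.18,.28,.01):
    q=L[(L[:,2]>=lo)&(L[:,2]<lo+.01)]
    if len(q): print(lo.round(2),len(q),(q.min(0)*1000).round(),(q.max(0)*1000).round())
# front face points: fit planes
f=L[(L[:,2]>.195)&(L[:,2]<.25)&(L[:,0]>.03)]
A=np.c_[f[:,1:],np.ones(len(f))];co,*_=np.linalg.lstsq(A,f[:,0],rcond=None);print('front plane x=a y+b z+c',co,len(f),'x at z.224',co[2]+co[1]*.224)
P=fit(.45,.62,-.14,0,.005,.085);L=loc(P,np.array([.5161,-.0714]))
q=L[abs(L[:,2]-.076)<.006];print('large rim',(q.min(0)*1000).round(),(q.max(0)*1000).round())
r=cv2.minAreaRect((q[:,:2]*1000).astype(np.float32));print(r)
```

```text
1015
0.18 17 [-40. -27. 186.] [ 34. -21. 190.]
0.19 46 [-38. -30. 190.] [ 36.  22. 200.]
0.2 71 [-41. -31. 200.] [ 38.  27. 210.]
0.21 209 [-40. -31. 210.] [ 38.  27. 220.]
0.22 107 [-43. -34. 220.] [ 40.  27. 230.]
0.23 86 [-44. -40. 230.] [ 41.  30. 240.]
0.24 95 [-43. -47. 240.] [ 42.  31. 250.]
0.25 211 [-46. -49. 250.] [ 43.  36. 260.]
0.26 45 [ -9. -48. 260.] [ 43.  36. 270.]
0.27 21 [ -4. -46. 270.] [  9.  52. 280.]
0.28 48 [ -9. -65. 281.] [ 11.  59. 290.]
front plane x=a y+b z+c [0.04600982 0.09829469 0.01571311] 146 x at z.224 0.0377311237684677
large rim [-62. -40.  70.] [50. 39. 82.]
((-6.001171112060547, -1.3521766662597656), (110.77836608886719, 78.82778930664062), 1.7014223337173462)
```

>>> step_arm:
  plan: "0.2 0 -2 0 -1;0.2 0 -5 0 -1;0.2 0 -8 0 -1;0.2 0 -10 0 -1;0.2 0 -11 0 -1;0.2 0 -11.6 0 -1;0.2 0 -12.2 0 -1;0.2 0 -12.8 0 -1;0.2 0 -13.4 0 -1"

```text
time: 7.9
tool_pos: [0.519, -0.0702, 0.0976]
eef_rot: [-0.092, 1.566, 0.092]
contact_force: [0.3, 0.1, -3.0]
width: 0.0638
```

Inside with no contact force; continue slowly.

>>> step_arm:
  plan: "0 0 -0.4 0 -1;0 0 -0.8 0 -1;0 0 -1.1 0 -1;0 0 -1.4 0 -1;0 0 -1.6 0 -1;0 0 -1.8 0 -1;0 0 -1.8 0 -1"

```text
time: 8.48
tool_pos: [0.5181, -0.07, 0.0801]
eef_rot: [-0.092, 1.569, 0.093]
contact_force: [-3.6, 1.2, 7.2]
width: 0.0637
```

Run:
```python
from rim import *
st();view('scene','5',(.516,-.07,.1));
```

```text
jaw 96.74 [ 0.5181 -0.07    0.0801] 8.4833 w 0.0637 [-3.6  1.2  7.2]
```

View pics/scene5z.png

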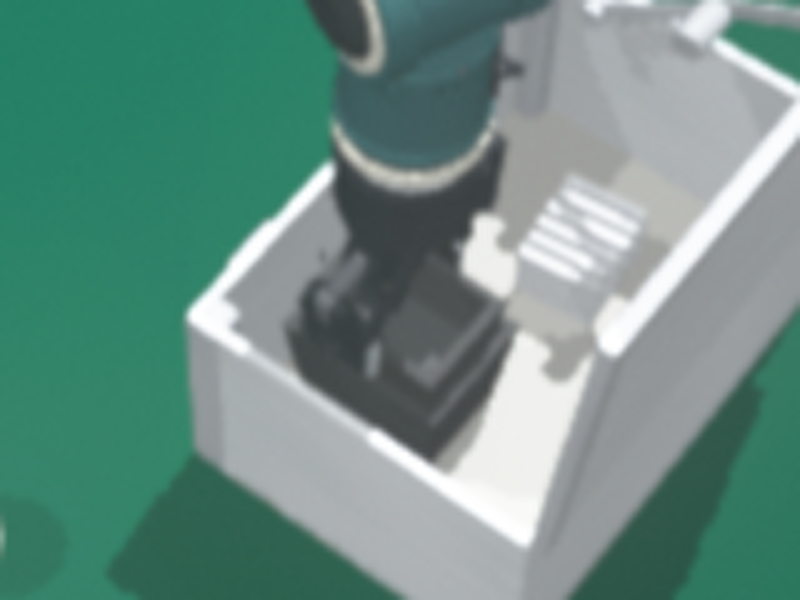

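>>> step_arm:
  plan: "0 0 0 0 0.55;0 0 0 0 0.62;0 0 0 0 0.7;0 0 0 0 0.76;0 0 0 0 0.76;0 0 0 0 0.76"

```text
time: 9.03
tool_pos: [0.5181, -0.0701, 0.0791]
eef_rot: [-0.092, 1.569, 0.092]
contact_force: [-0.0, 0.2, 0.1]
width: 0.0752
```

>>> step_arm:
  plan: "0 0 0.5 0 0.76;0 0 1.5 0 0.76;0 0 3.5 0 0.76;0 0 7 0 0.76;0 0 11 0 0.8;0 0 15 0 1;-1 4 17 0 1;-2 8 17 0 1;-3 12 17 0 1;-4 16 17 0 1"

```text
time: 9.87
tool_pos: [0.4783, 0.0889, 0.251]
eef_rot: [-0.091, 1.566, 0.092]
contact_force: [0.4, 1.2, -0.1]
width: 0.0857
```

```bash
cat > nest.py <<'E'
from rim import *
def ana(c,tag):
    p,d,W=view(c,tag,(.516,-.07,.1));np.savez(c+tag+'.npz',p=p,d=d,W=W)
    m=(d>0)&(W[...,0]>.44)&(W[...,0]<.6)&(W[...,1]>-.14)&(W[...,1]<0)&(p.astype(int).sum(-1)<430);P=W[m]
    for z in (.076,.106,.136):
        q=P[abs(P[:,2]-z)<.006]
        if len(q)>15: print(c,z,len(q),'z med',np.median(q[:,2]).round(4),cv2.minAreaRect((q[:,:2]*1000).astype(np.float32)))
    print('zmax',np.percentile(P[:,2],[90,98,99.5]).round(4))
E
python3 - <<'E'
from nest import *
st();ana('scene','6');ana('top','6')
E
```

```text
jaw 96.67 [0.4783 0.0889 0.251 ] 9.8667 w 0.0857 [ 0.4  1.2 -0.1]
scene 0.076 317 z med 0.0753 ((510.4282531738281, -73.70849609375), (111.1422348022461, 76.7929458618164), 9.251729011535645)
scene 0.106 280 z med 0.1049 ((516.204833984375, -71.07964324951172), (88.46569061279297, 69.39224243164062), 7.272212505340576)
zmax [0.1048 0.1086 0.1103]
top 0.076 297 z med 0.075 ((505.2314758300781, -61.828487396240234), (102.4986572265625, 126.70901489257812), 88.43628692626953)
top 0.106 249 z med 0.1061 ((503.1230163574219, -72.97384643554688), (120.81995391845703, 72.33218383789062), 12.34170150756836)
zmax [0.1053 0.1106 0.1128]
```

View pics/scene6z.png

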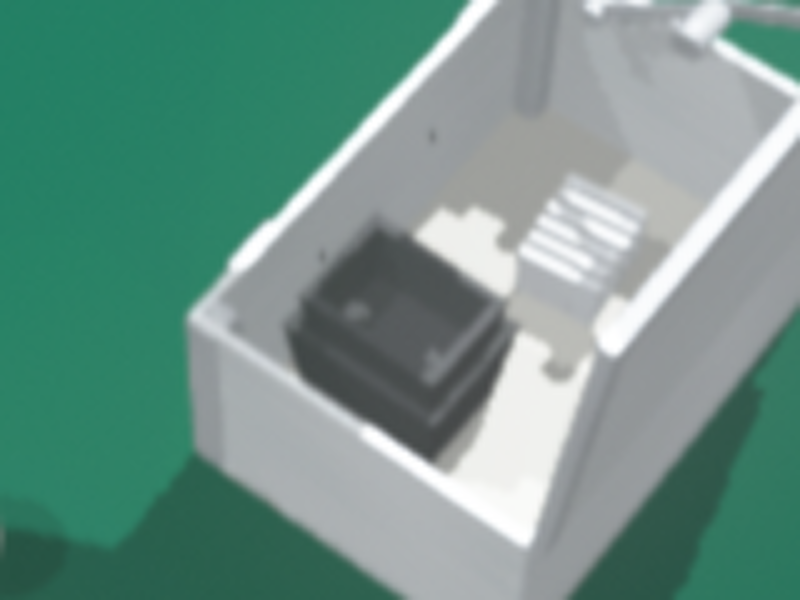

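View pics/top6z.png

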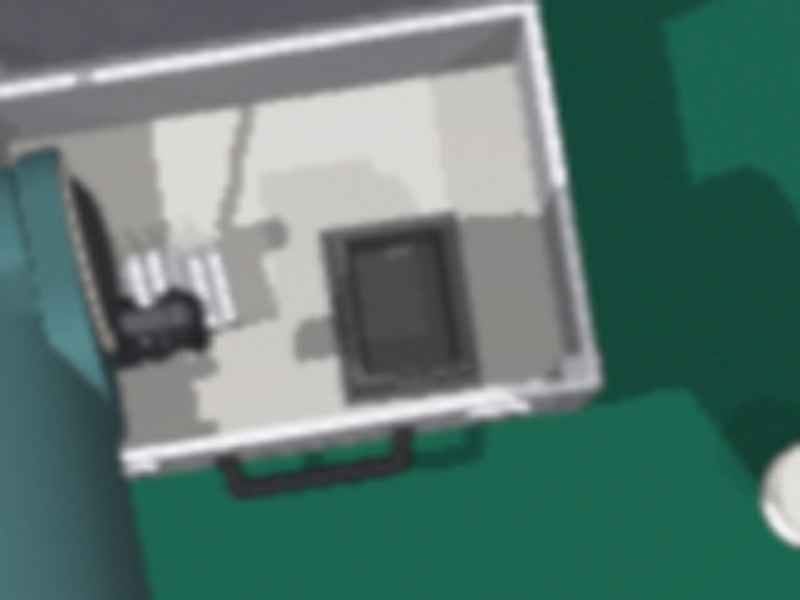

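>>> step_arm:
  plan: "-1 4 0 4 1;-2.5 8 0 7.4 1;-4 12 0 7.4 1;-5.5 16 -2 7.4 1;-6.8 19 -5 7.4 1;-7.1 21.5 -9 7.4 1;-7.1 21.5 -12 7.4 1;-7.1 21.5 -12 7.4 1;-7.1 21.5 -12 7.4 1"

```text
time: 10.72
tool_pos: [0.4067, 0.3013, 0.1279]
eef_rot: [-0.197, 1.566, 0.192]
contact_force: [0.1, -0.3, 0.2]
width: 0.0855
```

Run:
```python
from rim import *
st()
for c in ['scene','top']:
    p,d,W=view(c,'7',(.407,.303,.07))
    m=(d>0)&(W[...,0]>.34)&(W[...,0]<.47)&(W[...,1]>.24)&(W[...,1]<.37)&(abs(W[...,2]-.07)<.006)&(p.astype(int).max(-1)<120);q=W[m]
    if m.sum()>10: print(c,m.sum(),cv2.minAreaRect((q[:,:2]*1000).astype(np.float32)))
```

```text
jaw 104.17 [0.4067 0.3013 0.1279] 10.7167 w 0.0855 [ 0.1 -0.3  0.2]
scene 147 ((406.8609313964844, 302.91717529296875), (77.2753677368164, 61.80867004394531), 12.935059547424316)
top 104 ((407.70953369140625, 305.1847229003906), (75.78327178955078, 53.1724967956543), 14.777061462402344)
```

View pics/scene7z.png

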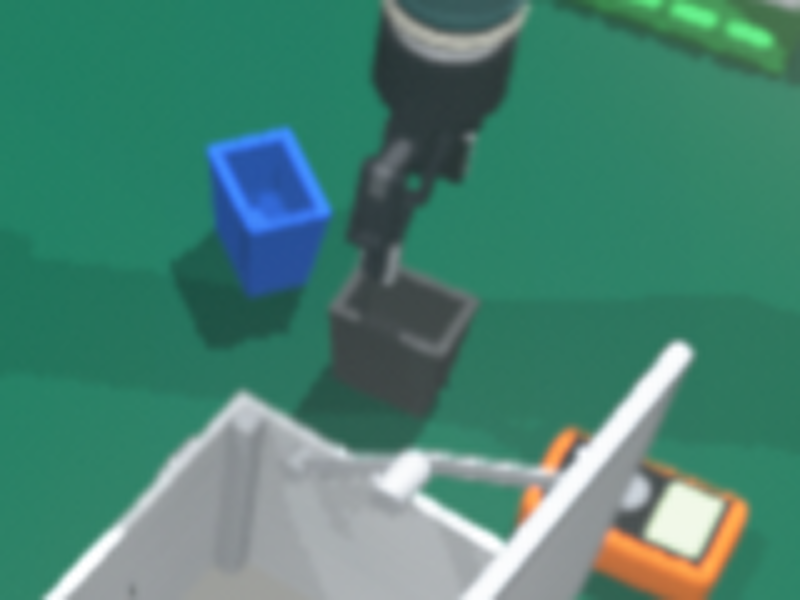

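>>> step_arm:
  plan: "0.1 0.3 -3 0 1;0.1 0.3 -6 0 1;0.1 0.3 -7.6 0 1;0.1 0.3 -8.6 0 1;0.1 0.3 -8.6 0 1;0.1 0.3 -8.6 0 0.3;0.1 0.3 -8.6 0 -0.3;0.1 0.3 -8.6 0 -1;0.1 0.3 -8.6 0 -1;0.1 0.3 -8.6 0 -1"

```text
time: 11.65
tool_pos: [0.4099, 0.3062, 0.0453]
eef_rot: [-0.192, 1.559, 0.195]
contact_force: [-1.0, -1.8, 9.3]
width: 0.052
```

>>> step_arm:
  plan: "0 0 0 0 -1;0 0 0 0 -1;0 0 0 0 -1;0 0 0.3 0 -1;0 0 1 0 -1;0 0 2.5 0 -1;0 0 5 0 -1;0 0 9 0 -1;0 0 13 0 -1;0 0 17 0 -1"

```text
time: 12.48
tool_pos: [0.4079, 0.305, 0.2151]
eef_rot: [-0.194, 1.563, 0.194]
contact_force: [1.0, 0.4, -2.4]
width: 0.052
```

>>> step_arm:
  plan: "1 -4 3 -3 -1;2 -8 5 -7 -1;3 -12 5 -7 -1;4 -16 5 -7 -1;5 -20 5 -7 -1;6 -24 5 -7 -1;7.3 -28 5 -7 -1;8.6 -31.5 5 -7 -1;10 -35 5 -7 -1;10.9 -37.6 5 -7 -1"

```text
time: 13.32
tool_pos: [0.5178, -0.0744, 0.2639]
eef_rot: [-0.096, 1.567, 0.095]
contact_force: [0.7, 0.6, -3.1]
width: 0.0519
```

>>> step_arm:
  plan: "0 0 -1 0 -1;0 0 -2 0 -1;0 0 -2 0 -1;0 0 -2 0 -1"

```text
time: 13.65
tool_pos: [0.5166, -0.0687, 0.2423]
eef_rot: [-0.099, 1.571, 0.101]
contact_force: [0.2, 0.7, -3.6]
width: 0.0523
```

```bash
cat > held.py <<'E'
from rim import *
import sys
s=st(); T=s['tool_pos']; tag=sys.argv[1]
p,d,W=view('scene',tag,(T[0],T[1],.15))
c,sn=np.cos(np.radians(7)),np.sin(np.radians(7))
m=(d>0)&(p.astype(int).sum(-1)<430)&(W[...,0]>.44)&(W[...,0]<.6)&(W[...,1]>-.14)&(W[...,1]<0)
P=W[m];D=P[:,:2]-T[:2];L=np.c_[D@[c,sn],D@[-sn,c],P[:,2]]*1000
for lo in list(range(60,115,6))+list(range(int(T[2]*1000-56),int(T[2]*1000+40),6)):
    q=L[(L[:,2]>=lo)&(L[:,2]<lo+6)]
    if len(q)>4: print(lo,len(q),np.percentile(q,2,0).round(),np.percentile(q,98,0).round())
E
python3 held.py 8
```

```text
jaw 97.28 [ 0.5166 -0.0687  0.2423] 13.65 w 0.0523 [ 0.2  0.7 -3.6]
60 169 [-63. -40.  60.] [47. 27. 66.]
66 189 [-62. -40.  66.] [47. 29. 72.]
72 211 [-51. -41.  72.] [48. 30. 78.]
78 105 [-42. -40.  78.] [48. 26. 84.]
84 68 [-39. -35.  84.] [41. 28. 90.]
90 82 [-41. -35.  90.] [42. 27. 96.]
96 102 [-43. -35.  96.] [ 43.  28. 102.]
102 174 [-44. -36. 102.] [ 43.  29. 108.]
108 44 [-43. -37. 108.] [ 44.  25. 113.]
192 5 [-28. -22. 194.] [ 22. -20. 197.]
198 25 [-32. -24. 199.] [ 28.  15. 204.]
204 30 [-28. -25. 204.] [ 29.  17. 210.]
210 34 [-29. -26. 211.] [ 30.   8. 216.]
216 34 [-32. -25. 216.] [ 31.  18. 222.]
222 80 [-34. -27. 222.] [ 31.  18. 228.]
228 63 [-33. -27. 228.] [ 32.  18. 233.]
234 45 [-14. -27. 234.] [ 33.  20. 240.]
240 43 [ -9. -29. 240.] [ 33.  19. 246.]
246 49 [-10. -32. 247.] [ 33.  22. 251.]
252 52 [ -8. -40. 253.] [ 34.  24. 258.]
258 61 [ -8. -41. 258.] [ 35.  27. 264.]
264 116 [ -6. -37. 264.] [ 35.  28. 270.]
270 24 [ -4. -41. 270.] [ 33.  28. 275.]
276 14 [ -3. -38. 276.] [ 10.  30. 282.]
```

View pics/scene8z.png

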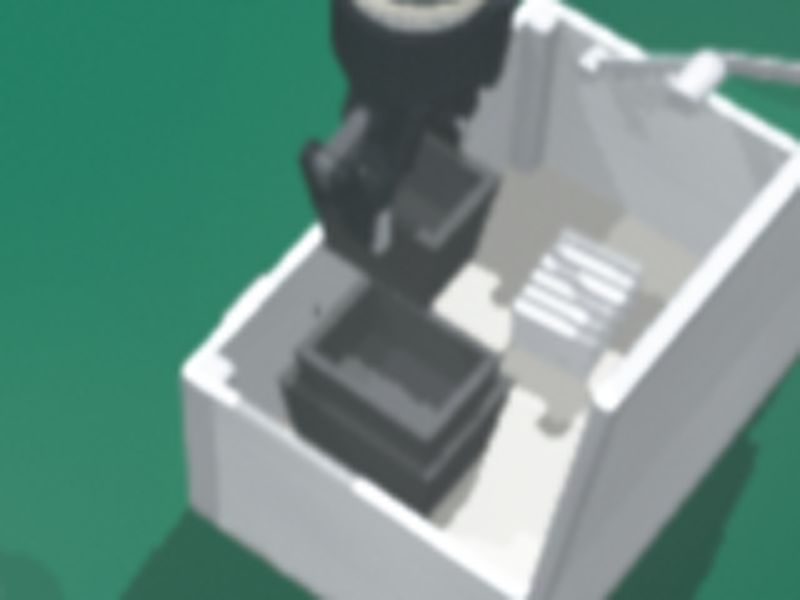

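>>> step_arm:
  plan: "0.2 0 -2 0 -1;0.2 0 -5 0 -1;0.2 0 -7 0 -1;0.2 0 -8.3 0 -1;0.2 0 -9 0 -1;0.2 0 -9.6 0 -1;0.2 0 -10.2 0 -1;0.2 0 -10.7 0 -1;0.2 0 -11.2 0 -1;0.2 0 -11.2 0 -1"

```text
time: 14.53
tool_pos: [0.5193, -0.0703, 0.1306]
eef_rot: [-0.098, 1.569, 0.098]
contact_force: [0.3, 0.4, -3.0]
width: 0.0517
```

>>> step_arm:
  plan: "0 0 -0.4 0 -1;0 0 -0.8 0 -1;0 0 -1.1 0 -1;0 0 -1.4 0 -1;0 0 -1.6 0 -1;0 0 -1.8 0 -1;0 0 -1.8 0 -1"

```text
time: 15.12
tool_pos: [0.5194, -0.0704, 0.1127]
eef_rot: [-0.098, 1.569, 0.098]
contact_force: [-0.6, -0.2, -2.8]
width: 0.0522
```

>>> step_arm:
  plan: "0 0 -0.1 0 -1;0 0 -0.2 0 -1;0 0 -0.3 0 -1;0 0 -0.4 0 -1;0 0 -0.4 0 -1"

```text
time: 15.53
tool_pos: [0.5201, -0.0706, 0.1113]
eef_rot: [-0.097, 1.567, 0.098]
contact_force: [-6.3, -0.4, 16.8]
width: 0.0521
```

>>> step_arm:
  plan: "0 0 0.2 0 0.2;0 0 0.2 0 0.3;0 0 0.2 0 0.4;0 0 0.2 0 0.5;0 0 0.2 0 0.5;0 0 0.2 0 0.5"

```text
time: 16.03
tool_pos: [0.5196, -0.0704, 0.1109]
eef_rot: [-0.098, 1.569, 0.098]
contact_force: [-0.6, 1.1, -0.3]
width: 0.0641
```

>>> step_arm:
  plan: "0 0 0.5 0 0.5;0 0 1.5 0 0.5;0 0 3.5 0 0.5;0 0 7 0 0.5;0 0 11 0 0;0 0 15 0 -0.5;-3 4 16 0 -1;-5 8 16 0 -1;-6 12 16 0 -1;-6 16 16 0 -1"

```text
time: 16.87
tool_pos: [0.4584, 0.0809, 0.2728]
eef_rot: [-0.096, 1.567, 0.097]
contact_force: [0.1, 0.2, -0.4]
width: 0.0
```

Run:
```python
from nest import *
st();ana('scene','9');ana('top','9')
```

```text
jaw 97.03 [0.4584 0.0809 0.2728] 16.8667 w 0.0 [ 0.1  0.2 -0.4]
scene 0.076 239 z med 0.076 ((508.02532958984375, -62.63323211669922), (112.00190734863281, 97.5080337524414), 6.762355327606201)
scene 0.106 271 z med 0.1052 ((516.0433349609375, -72.70863342285156), (90.48887634277344, 65.89460754394531), 7.7174859046936035)
scene 0.136 235 z med 0.1353 ((516.704345703125, -75.16801452636719), (78.92166137695312, 55.74937057495117), 3.929556369781494)
zmax [0.134  0.1381 0.1402]
top 0.076 203 z med 0.0761 ((505.1349182128906, -61.915367126464844), (102.51204681396484, 126.43704986572266), 88.32292175292969)
top 0.106 241 z med 0.1048 ((504.7901306152344, -66.81257629394531), (115.47884368896484, 134.82986450195312), 4.576980113983154)
top 0.136 208 z med 0.1365 ((501.2874450683594, -80.66432189941406), (123.32967376708984, 72.2467041015625), 24.91448974609375)
zmax [0.1343 0.1401 0.1416]
```

View pics/scene9z.png

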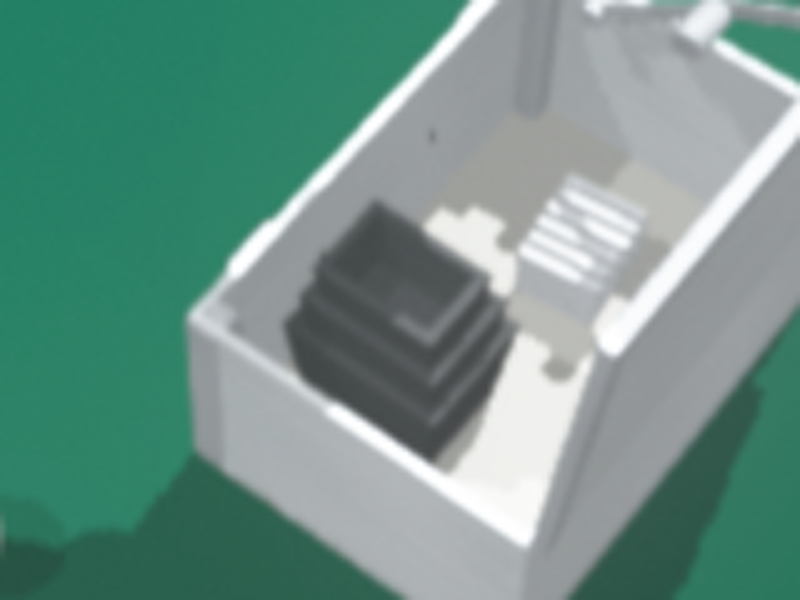

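View pics/top9z.png

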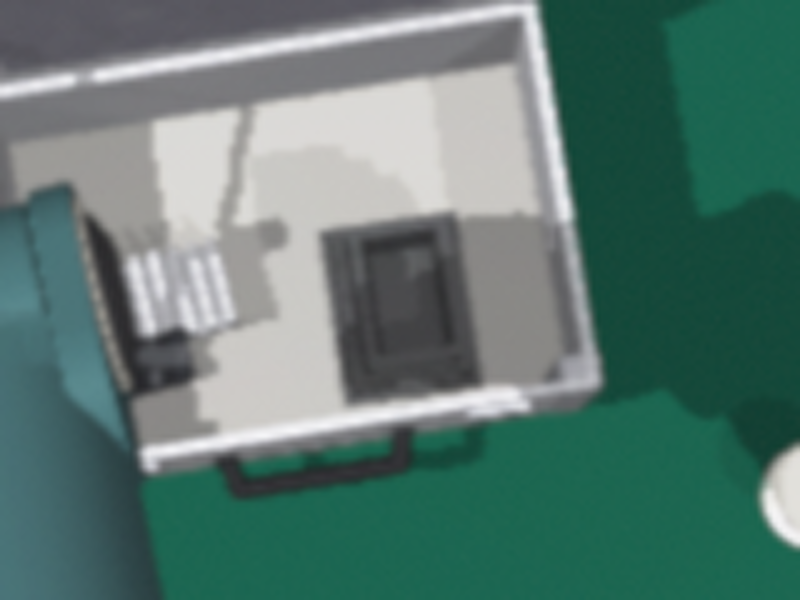

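Run:
```python
from h import *
for c in ['top','scene']:
    z=np.load(c+'1.npz');W=z['W'];m=(z['d']>0)&(W[...,2]>.175)&(W[...,2]<.205)&(W[...,0]<.60)&(W[...,0]>.5)&(W[...,1]>.08)&(W[...,1]<.2)
    q=W[m];v,u=np.nonzero(m);print(c,len(q),u.min(),u.max(),v.min(),v.max())
    cs,sn=np.cos(np.radians(7.5)),np.sin(np.radians(7.5));D=q[:,:2]-[.547,-.005];L=np.c_[D@[cs,sn],D@[-sn,cs],q[:,2]]*1000
    print(np.c_[u,v,L.round()][np.argsort(-q[:,2])][:40].astype(int).tolist())
o=np.array([.547,-.005]);cs,sn=np.cos(np.radians(7.5)),np.sin(np.radians(7.5))
for y in(.125,.13,.135,.14): print(y,o+[.013*cs-y*sn,.013*sn+y*cs])
```

```text
top 125 234 250 209 238
[[234, 209, 61, 144, 205], [244, 227, 11, 125, 204], [243, 228, 9, 128, 204], [241, 227, 12, 133, 204], [236, 223, 25, 144, 203], [238, 228, 11, 141, 203], [243, 227, 11, 128, 203], [242, 228, 10, 131, 202], [248, 226, 12, 115, 201], [236, 222, 27, 144, 201], [247, 227, 10, 118, 201], [235, 223, 25, 147, 201], [242, 226, 15, 130, 201], [235, 220, 33, 146, 200], [235, 222, 28, 147, 200], [242, 227, 12, 131, 200], [236, 226, 17, 146, 200], [247, 226, 13, 118, 200], [236, 224, 22, 145, 200], [239, 226, 16, 138, 200], [235, 214, 49, 144, 200], [239, 227, 14, 139, 200], [249, 225, 15, 112, 200], [247, 224, 18, 117, 199], [245, 227, 11, 123, 199], [240, 227, 13, 136, 199], [246, 226, 13, 120, 199], [236, 220, 33, 144, 199], [245, 225, 16, 123, 198], [246, 225, 16, 120, 198], [248, 227, 10, 116, 198], [239, 228, 11, 139, 198], [243, 226, 15, 128, 198], [240, 230, 6, 137, 198], [236, 225, 20, 146, 198], [243, 225, 17, 128, 198], [237, 228, 12, 144, 198], [240, 228, 11, 137, 198], [239, 225, 19, 138, 198], [248, 225, 15, 115, 197]]
scene 137 381 405 201 213
[[397, 202,
[... 444 characters left out ...]
1, 142, 199], [405, 207, 50, 146, 199], [388, 209, 19, 113, 199], [394, 202, 19, 142, 198], [396, 204, 27, 140, 198], [391, 202, 13, 137, 198], [385, 208, 11, 112, 198], [390, 203, 12, 133, 198], [388, 203, 8, 130, 198], [389, 204, 12, 129, 198], [389, 205, 14, 126, 198], [388, 206, 14, 122, 198], [386, 209, 15, 111, 197], [386, 207, 11, 116, 197], [400, 205, 36, 144, 197], [399, 205, 34, 143, 197], [390, 208, 21, 120, 197], [389, 202, 8, 135, 197], [398, 204, 30, 144, 197], [393, 202, 16, 142, 197], [397, 204, 28, 143, 197], [395, 203, 22, 142, 196], [386, 205, 7, 122, 196]]
0.125 [0.54357301 0.12062745]
0.13 [0.54292038 0.12558467]
0.135 [0.54226775 0.1305419 ]
0.14 [0.54161512 0.13549912]
```

>>> step_arm:
  plan: "2.7 1.2 0 0 -1;5.4 2.4 -1 0 -1;8.2 3.6 -3 0 -1;8.2 3.6 -5 0 -1;8.2 3.6 -6 0 -1;8.2 3.6 -6.8 0 -1;8.2 3.6 -6.8 0 -1;8.2 3.6 -6.8 0 -1"

```text
time: 17.63
tool_pos: [0.542, 0.1157, 0.2038]
eef_rot: [-0.097, 1.568, 0.097]
contact_force: [1.1, -0.8, 0.3]
width: 0.0003
```

Run:
```python
from rim import *
st()
for c in ['scene','top']: view(c,'10',(.545,.12,.2))
```

```text
jaw 97.1 [0.542  0.1157 0.2038] 17.6333 w 0.0003 [ 1.1 -0.8  0.3]
```

View pics/scene10z.png

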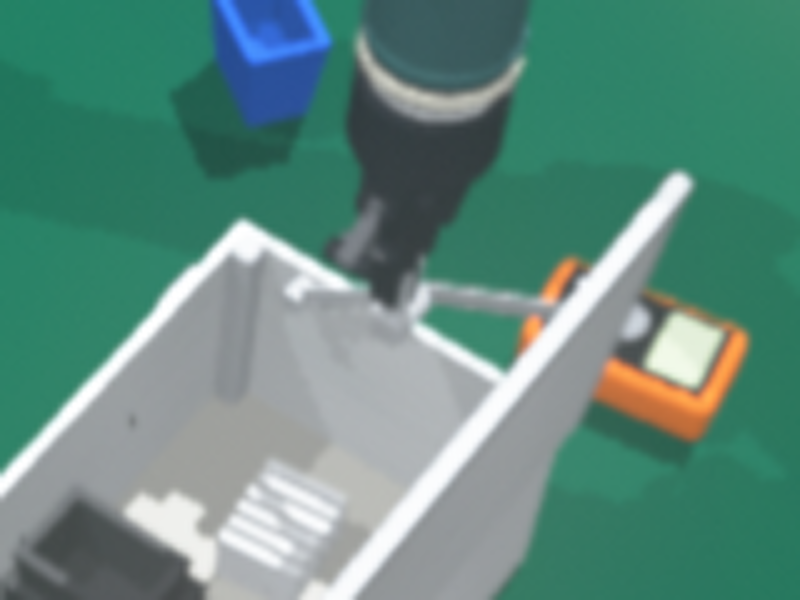

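>>> step_arm:
  plan: "0 0.2 -0.4 0 -1;0 0.2 -0.8 0 -1;0.2 0.2 -1.1 0 -1;0.4 0.2 -1.4 0 -1;0.6 0.2 -1.8 0 -1;0.6 0.2 -1.8 0 -1"

```text
time: 18.23
tool_pos: [0.5494, 0.1188, 0.185]
eef_rot: [-0.098, 1.567, 0.098]
contact_force: [2.6, 0.8, 3.2]
width: -0.0005
```

>>> step_arm:
  plan: "0.3 0 -0.5 0 -1;0.5 0 -1 0 -1;0.7 0 -1.5 0 -1;0.8 0.1 -2 0 -1;0.8 0.1 -2 0 -1;0.8 0.1 -2 0 -1"

```text
time: 18.73
tool_pos: [0.5575, 0.1194, 0.1656]
eef_rot: [-0.098, 1.566, 0.098]
contact_force: [3.4, 0.9, 5.0]
width: 0.0001
```

```bash
cat > lid.py <<'E'
from rim import *
import sys
def lid(tag):
    s=st()
    for c in ['scene','top']:
        p,d,W=view(c,tag,(.56,.06,.2),130,97)
        np.savez(c+tag+'.npz',p=p,d=d,W=W)
        cs,sn=np.cos(np.radians(7.5)),np.sin(np.radians(7.5));D=W[...,:2]-[.547,-.005]
        x=D@[cs,sn];y=D@[-sn,cs];z=W[...,2]
        m=(d>0)&(abs(y+.03)<.11)&(x<.15)&(x>-.12)&(z>.165)&(z<.38)
        if m.sum()<20: print(c,'few',m.sum());continue
        # angle by edge: bins
        rr=np.hypot(x[m]-.105,z[m]-.145);an=np.degrees(np.arctan2(z[m]-.145,-(x[m]-.105)))
        k=(rr>.12)&(rr<.23);h=np.percentile(an[k],[5,25,50,75,95]) if k.sum() else None
        print(c,k.sum(),'lid angle from level deg',h, 'rmax',np.percentile(rr,99))
lid(sys.argv[1])
E
python3 lid.py 11
```

```text
jaw 97.14 [0.5575 0.1194 0.1656] 18.7333 w 0.0001 [3.4 0.9 5. ]
scene 1396 lid angle from level deg [56.57334483 90.00953975 90.84884978 91.24004111 91.8991197 ] rmax 0.21349147628690143
top 1194 lid angle from level deg [56.97258651 88.68504798 88.91851515 89.38883313 90.9508362 ] rmax 0.2159763509358222
```

View pics/scene11z.png

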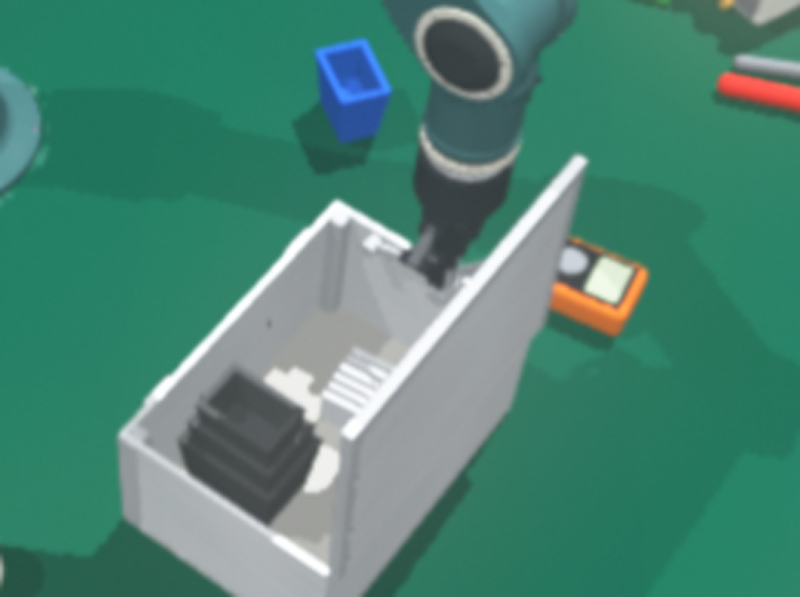

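>>> step_arm:
  plan: "0.1 0 -0.5 0 -1;0.2 0 -1 0 -1;0.2 0 -1.5 0 -1;0.2 0 -2 0 -1;0.2 0 -2.5 0 -1;0.2 0 -2.5 0 -1"

```text
time: 19.33
tool_pos: [0.5615, 0.1201, 0.149]
eef_rot: [-0.096, 1.559, 0.101]
contact_force: [-22.3, -1.5, 55.1]
width: 0.0001
```

```bash
python3 lid.py 12
```

```text
jaw 97.23 [0.5615 0.1201 0.149 ] 19.3333 w 0.0001 [-22.3  -1.5  55.1]
scene 1889 lid angle from level deg [78.90707189 80.77429046 81.15929592 81.59409276 82.2483974 ] rmax 0.21290316856402783
top 526 lid angle from level deg [49.62321656 79.07688837 79.89325251 80.77374164 81.44555225] rmax 0.2161233051197597
```

View pics/scene12z.png

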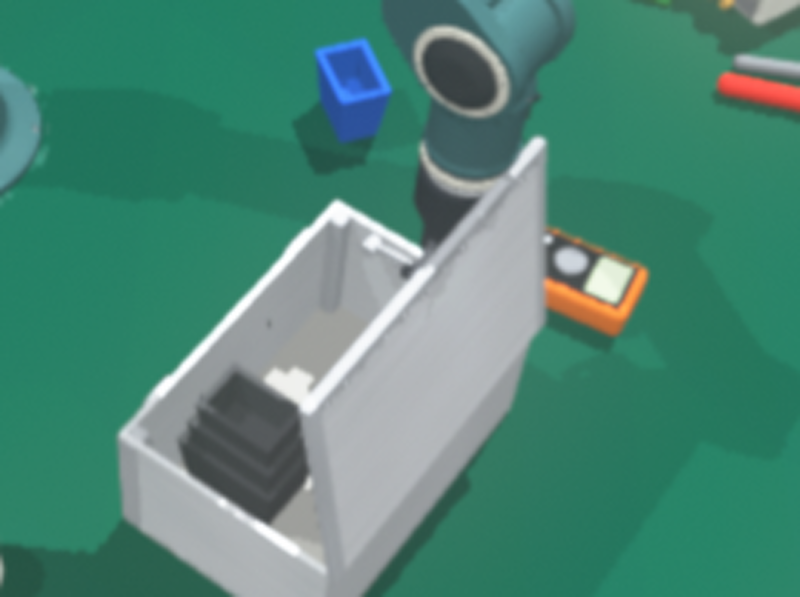

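>>> step_arm:
  plan: "-0.1 0 0.8 0 -1;-0.3 0 1.6 0 -1;-1 0 2.5 0 -1;-2.5 0 4 0 -1;-5 0 6 0 -1;-8 0 8 0 -1"

```text
time: 19.93
tool_pos: [0.4759, 0.1183, 0.2188]
eef_rot: [-0.099, 1.574, 0.095]
contact_force: [0.4, 0.6, 0.6]
width: -0.0001
```

```bash
python3 lid.py 13
```

```text
jaw 97.1 [0.4759 0.1183 0.2188] 19.9333 w -0.0001 [0.4 0.6 0.6]
scene 1867 lid angle from level deg [79.03125341 80.75325141 81.11346222 81.5270595  82.19734245] rmax 0.22980903382250042
top 469 lid angle from level deg [78.90550121 79.29421792 80.06741611 80.82787726 81.47328568] rmax 0.24347938502069957
```

View pics/scene13z.png

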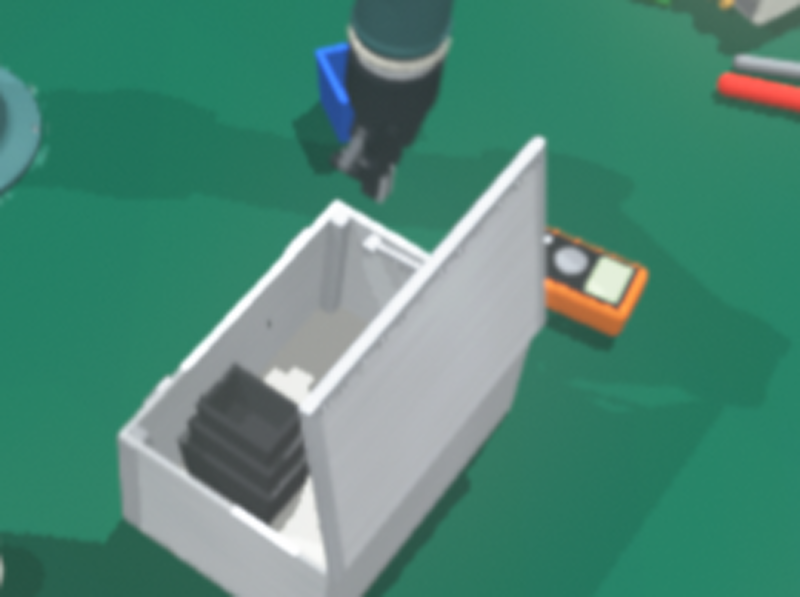

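View pics/top13z.png

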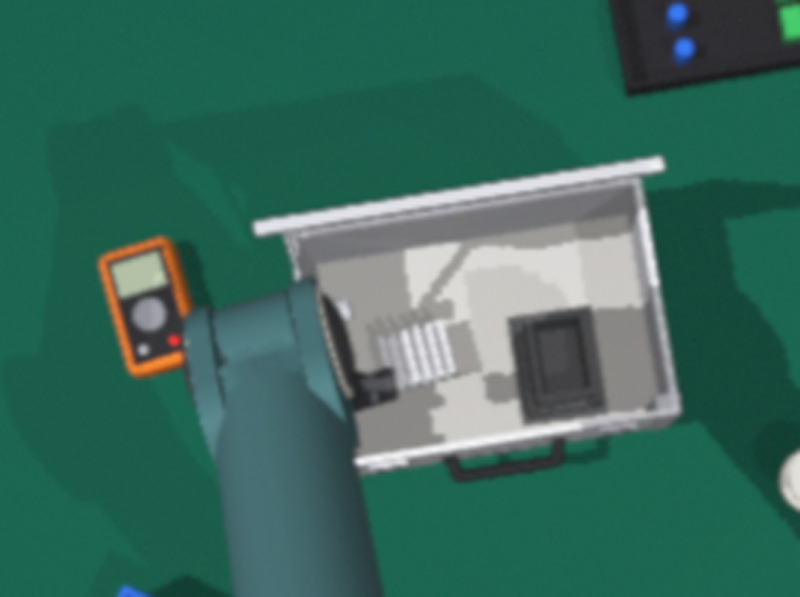

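>>> step_arm:
  plan: "0 0 4 0 -1;0 -1 8 0 -1;0 -3 12 0 -1;0 -6 16 0 -1;1 -9 18.5 0 -1;4 -10.7 19 0 -1;8 -10.7 19 0 -1;12 -10.7 19 0 -1;16 -10.7 19 0 -1;19.5 -10.7 19 0 -1"

```text
time: 20.87
tool_pos: [0.6745, 0.0122, 0.4076]
eef_rot: [-0.098, 1.573, 0.098]
contact_force: [-0.1, -0.2, -0.1]
width: -0.0003
```

>>> step_arm:
  plan: "0 0 -3 0 -1;0 0 -6 0 -1;0 0 -7.9 0 -1;0 0 -7.9 0 -1;0 0 -7.9 0 -1"

```text
time: 21.28
tool_pos: [0.6722, 0.0122, 0.3288]
eef_rot: [-0.098, 1.574, 0.097]
contact_force: [0.7, -0.7, 0.7]
width: -0.0001
```

```bash
python3 lid.py 14
python3 - <<'E'
import numpy as np
c,s=np.cos(np.radians(7.5)),np.sin(np.radians(7.5))
for a in (80,75,70,65,60,55,50,45,40,35,30,25,20,15,10,7,4,2,0,-1):
    A=np.radians(a);x=.105-.185*np.cos(A)+.008*np.sin(A)+.011;z=.145+.185*np.sin(A)+.008*np.cos(A)
    print(a,(np.array([.547+x*c,-.005+x*s,z])*100).round(2))
E
```

```text
jaw 97.13 [0.6722 0.0122 0.3288] 21.2833 w -0.0001 [ 0.7 -0.7  0.7]
scene 1630 lid angle from level deg [79.26012606 80.78558213 81.15040696 81.62447483 82.67106904] rmax 0.21512094711282592
top 265 lid angle from level deg [78.97598004 79.38077142 80.1283505  80.89352342 81.4754957 ] rmax 0.21696747937474709
80 [63.8   0.7  32.86]
75 [62.22  0.49 32.58]
70 [60.67  0.29 32.16]
65 [59.17  0.09 31.6 ]
60 [57.72 -0.1  30.92]
55 [56.33 -0.29 30.11]
50 [55.02 -0.46 29.19]
45 [53.79 -0.62 28.15]
40 [52.66 -0.77 27.  ]
35 [51.63 -0.9  25.77]
30 [50.71 -1.02 24.44]
25 [49.91 -1.13 23.04]
20 [49.24 -1.22 21.58]
15 [48.69 -1.29 20.06]
10 [48.28 -1.35 18.5 ]
7 [48.09 -1.37 17.55]
4 [47.96 -1.39 16.59]
2 [47.9  -1.4  15.95]
0 [47.86 -1.4  15.3 ]
-1 [47.85 -1.4  14.98]
```

View pics/scene14z.png

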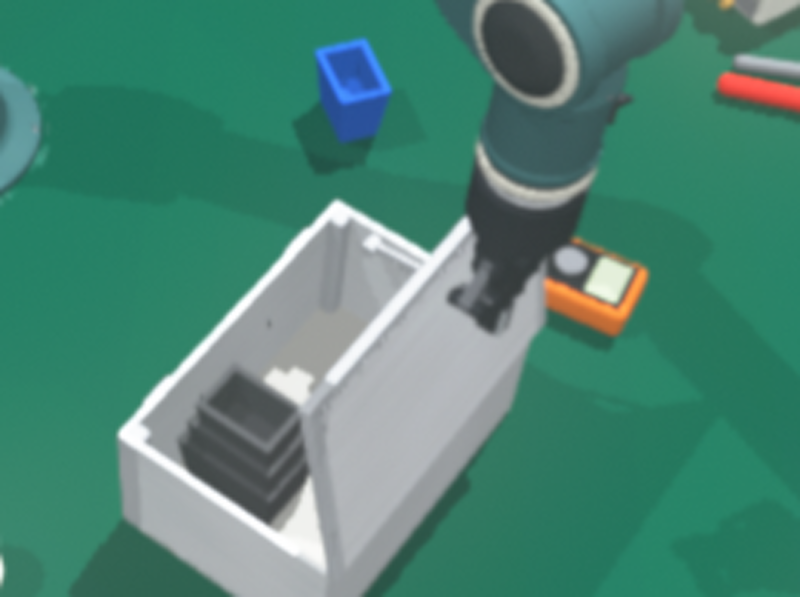

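>>> step_arm:
  plan: "-2 -0.3 0 0 -1;-3.4 -0.5 0 0 -1;-4.2 -0.6 -0.1 0 -1;-5 -0.7 -0.3 0 -1;-5.8 -0.8 -0.5 0 -1;-6.5 -0.9 -0.7 0 -1;-7.2 -1 -1 0 -1;-8 -1.1 -1.3 0 -1;-8 -1.1 -1.3 0 -1"

```text
time: 22.13
tool_pos: [0.5913, 0.0012, 0.3172]
eef_rot: [-0.097, 1.571, 0.098]
contact_force: [0.1, 0.2, 0.5]
width: -0.0002
```

```bash
python3 lid.py 15
```

```text
jaw 97.13 [0.5913 0.0012 0.3172] 22.1333 w -0.0002 [0.1 0.2 0.5]
scene 2077 lid angle from level deg [66.49199413 67.18088877 67.62199478 68.13479578 69.76201308] rmax 0.23198113088408007
top 554 lid angle from level deg [65.76085259 67.30012585 68.06272654 68.58216118 69.45953624] rmax 0.21568486828141703
```

>>> step_arm:
  plan: "-0.8 -0.1 -0.3 0 -1;-1.5 -0.2 -0.7 0 -1;-2.2 -0.3 -1.1 0 -1;-2.8 -0.4 -1.5 0 -1;-4.2 -0.6 -2.4 0 -1;-5.4 -0.7 -3.4 0 -1;-6.5 -0.9 -4.6 0 -1;-7.5 -1 -5.8 0 -1;-7.5 -1 -5.8 0 -1"

```text
time: 22.98
tool_pos: [0.5143, -0.0093, 0.2576]
eef_rot: [-0.097, 1.575, 0.098]
contact_force: [0.6, -0.4, -0.3]
width: 0.0001
```

```bash
python3 lid.py 16
```

```text
jaw 97.11 [ 0.5143 -0.0093  0.2576] 22.9833 w 0.0001 [ 0.6 -0.4 -0.3]
scene 2755 lid angle from level deg [35.94432655 36.77539041 37.37483762 38.16662234 50.39590153] rmax 0.2587859967852418
top 1054 lid angle from level deg [36.0958531  37.12914497 37.74370025 38.34632978 39.56082554] rmax 0.2516612656871367
```

View pics/scene16z.png

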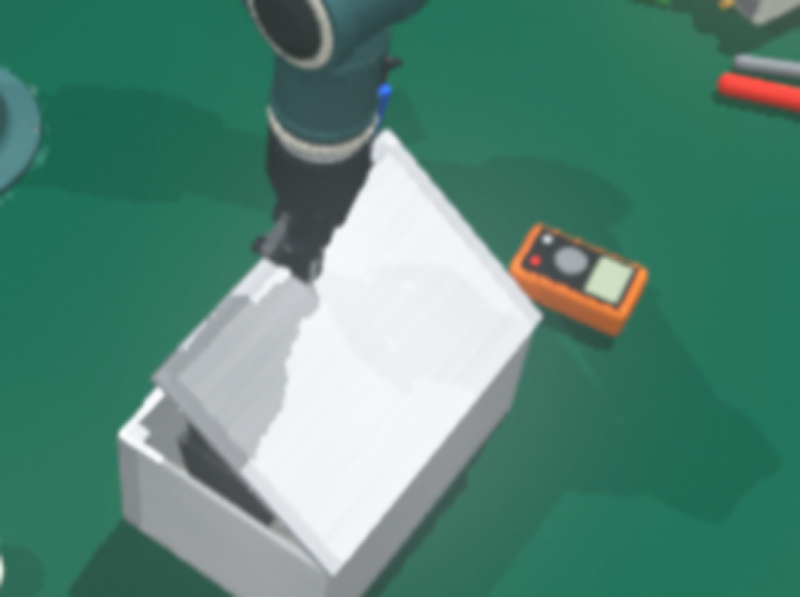

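>>> step_arm:
  plan: "-0.5 -0.1 -0.7 0 -1;-0.9 -0.1 -1.3 0 -1;-1.3 -0.2 -2 0 -1;-1.7 -0.2 -2.7 0 -1;-2.1 -0.3 -3.4 0 -1;-2.4 -0.3 -4.2 0 -1;-2.7 -0.4 -4.9 0 -1;-2.9 -0.4 -5.7 0 -1;-3.1 -0.4 -6.5 0 -1;-3.3 -0.4 -7.3 0 -1"

```text
time: 23.92
tool_pos: [0.4847, -0.0129, 0.1861]
eef_rot: [-0.098, 1.569, 0.098]
contact_force: [-0.7, -0.7, 1.7]
width: 0.0
```

>>> step_arm:
  plan: "0 0 -0.5 0 -1;0 0 -1 0 -1;0 0 -1.5 0 -1;0 0 -2 0 -1;0 0 -2.3 0 -1;0 0 -2.6 0 -1;0 0 -2.6 0 -1"

```text
time: 24.5
tool_pos: [0.4851, -0.0127, 0.1605]
eef_rot: [-0.098, 1.569, 0.098]
contact_force: [0.6, 0.2, 0.1]
width: -0.0001
```

```bash
python3 lid.py 17
```

```text
jaw 97.14 [ 0.4851 -0.0127  0.1605] 24.5 w -0.0001 [0.6 0.2 0.1]
scene 684 lid angle from level deg [ 6.53560854 25.46404703 34.04674804 45.34591299 52.31745597] rmax 0.29450335905599623
top 147 lid angle from level deg [ 5.73886496  6.27933939  6.92501236 31.25885168 34.40666573] rmax 0.21055290275917737
```

Continue slowly to the shut position, watching force.

>>> step_arm:
  plan: "0 0 -0.2 0 -1;0 0 -0.4 0 -1;0 0 -0.6 0 -1;0 0 -0.8 0 -1;0 0 -0.8 0 -1"

```text
time: 25.02
tool_pos: [0.4853, -0.0127, 0.1531]
eef_rot: [-0.098, 1.568, 0.098]
contact_force: [-0.2, 0.3, 2.1]
width: 0.0001
```

>>> step_arm:
  plan: "0 0 -0.1 0 -1;0 0 -0.2 0 -1;0 0 -0.2 0 -1;0 0 -0.2 0 -1;0 0 -0.2 0 -1"

```text
time: 25.43
tool_pos: [0.4854, -0.0127, 0.1529]
eef_rot: [-0.097, 1.568, 0.099]
contact_force: [-6.4, -0.8, 19.3]
width: 0.0
```

>>> step_arm:
  plan: "0 0 0.3 0 -1;0 0 1 0 -1;0 0 3 0 -1;0 0 6 0 -1;-2 6 9 0 -1;-4 10 12 0 -1;-6 14 13 0 -1;-7 18 13 0 -1;-7 22 13 0 -1;-7 24 13 0 -1"

```text
time: 26.27
tool_pos: [0.416, 0.2134, 0.2815]
eef_rot: [-0.097, 1.567, 0.099]
contact_force: [0.9, 0.4, 0.1]
width: 0.0001
```

Run:
```python
from rim import *
st()
for c in ['scene','top']:
    p,d,W=view(c,'18',(.547,0,.15),130,97)
    cs,sn=np.cos(np.radians(7.5)),np.sin(np.radians(7.5));D=W[...,:2]-[.547,-.005]
    x=D@[cs,sn];y=D@[-sn,cs];z=W[...,2]
    m=(d>0)&(abs(y)<.14)&(abs(x)<.095)&(abs(z-.15)<.04)
    A=np.c_[x[m],y[m],np.ones(m.sum())];co,*_=np.linalg.lstsq(A,z[m],rcond=None);print(c,m.sum(),'tilt x,y deg',np.degrees(co[:2]).round(2),'z',co[2].round(4),'edge z',np.median(z[m&(x<-.085)]).round(4))
    for n,zr in [('meter_center',.036),('reel_center',.058)]:
        for r in bot.regions_of(c,n)[:1]:
            P=W[r['mask']&(d>0)];q=P[abs(P[:,2]-zr)<.008];print(n,cv2.minAreaRect((q[:,:2]*1000).astype(np.float32))[0])
```

```text
jaw 97.14 [0.416  0.2134 0.2815] 26.2667 w 0.0001 [0.9 0.4 0.1]
scene 6765 tilt x,y deg [-0.11 -0.07] z 0.1527 edge z 0.1529
meter_center (587.6820068359375, 307.63397216796875)
reel_center (407.5092468261719, -309.4637145996094)
top 7454 tilt x,y deg [-0.04 -0.02] z 0.1535 edge z 0.1537
meter_center (588.6886596679688, 310.9825744628906)
reel_center (408.4063415527344, -306.3846130371094)
```

View pics/scene18z.png

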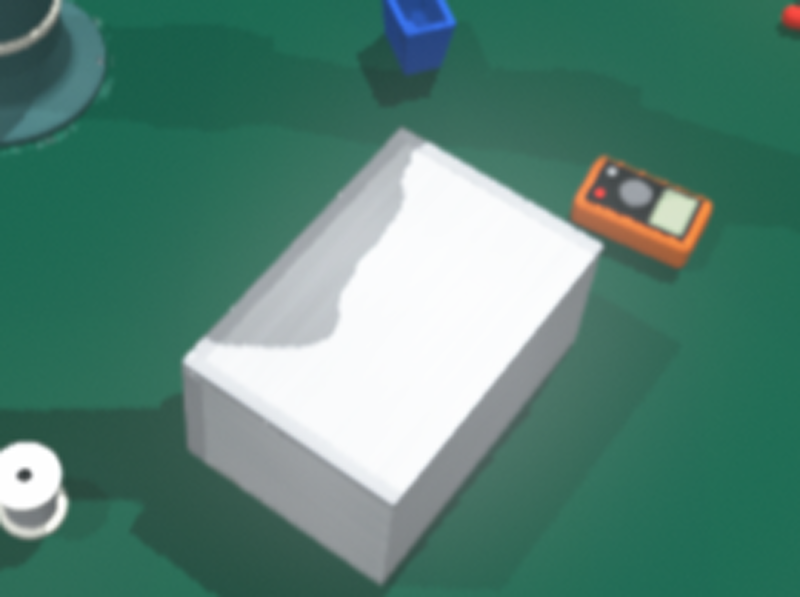

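View pics/top18z.png

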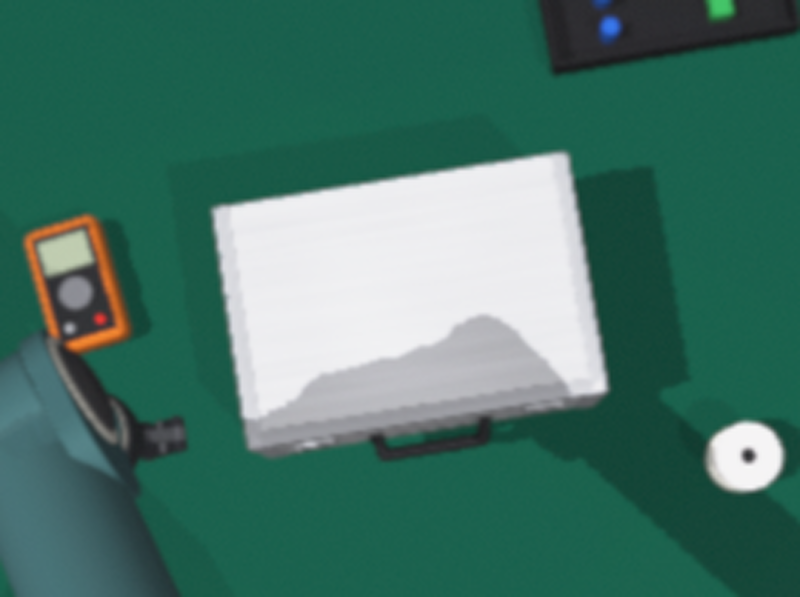

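The lid is flat, with its outer face at 153 mm and under 0.15° of tilt. The robot is clear of everything, so I'm handing in.

```bash
python3 -c "
from plant import bot
print(bot.finish_job())"
```

```text
the job is handed in; nothing more can be done
None
```

The tubs are nested, the stay is folded and the lid is shut. I handed the job in at about 26 s of the 72 s, but one force spike on the way could have tripped the 40 N limit, and no verdict was reported.

**Final checks:**
- **Nest:** before the lid was shut, the tub rims were at about 76, 105 and 135 mm above the table, against nominal heights of 76, 106 and 136 mm. Their centres looked within the allowed play.
- **Lid:** it is level within about 0.15°, with its outer face at 153 mm, which is the stated shut height.
- **Loose items:** the meter and the reel are within about 4 mm of where they started. The heat sink looked unmoved before the lid closed, but I could not see it afterwards.
- **Robot:** the gripper is empty and clear of everything.

**What went less well:**
- **Stay:** after the knuckle had already broken, I kept pressing and the measured force jumped briefly to about 60 N (55 N up, 22 N sideways). The lid was probably coming down on the gripper body. I backed off at once, but I can't say whether the gripper body itself pressed with more than 40 N.
- **Setting down:** measured force at contact was about 8 N for the medium tub and 18 N for the small tub. The lid reached about 20 N against its stop, above the suggested 2 to 5 N.

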